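# Close the bench caliper on a drive roller

### The job

On this vending machine repair bench, take the plain straight roller out of the parts tray and stand it between the open outside jaws of the bench caliper, close in to the beam rather than out at the jaw tips. Then slide the caliper's moving jaw shut onto it until both jaws bear lightly on the roller, gently and without tilting the jaw, as for a careful measurement, and let go, leaving the caliper closed on the standing roller. Leave the other things where they are.

Things in the scene. Friction and masses are not known exactly. Their poses are not given: they have to be found in the camera images.
- roller: The plain straight roller: an aluminium cylinder without flanges, 60 mm tall, standing, with a dark 16 mm axle bore in its end; about 150 g. Its outside diameter is what the caliper is to find: somewhere between 25 and 45 mm. It starts in one of the three places of the tray. Origin: centre of its underside; z along its axis.
- caliper: Fixed half of the caliper, clamped flat in a grey stand on the bench. Steel beam along its y axis, 18 mm wide, heights 16-21 mm, y = +24 to -340 mm; base bar under it 28 mm wide, 8 mm high; end clamp with knob (y = -352 to -322 mm) 41 mm high. Two short inside jaws at +x are not used. Origin: bench height, beam's centreline, in the plane of the fixed jaw's measuring face. x away from the jaw tips, z up.
- fixed_jaw: The fixed outside jaw. Origin: middle of its flat measuring face, 33 mm out from the beam's edge (x = -42, y = 0, z = 18.5 mm in caliper); axes as caliper's. It sticks out from the beam's edge (x = -9 mm in caliper) to its tip (x = -75 mm), towards the robot; 5 mm thick, heights 16-21 mm. The face looks to -y, at the moving jaw.
- jaw: The moving jaw with its slider. Frame as caliper's but carried along: origin at bench height, beam's centreline, in the plane of the moving jaw's measuring face, which looks to +y; this jaw too reaches to x = -75 mm, heights 16-21 mm. Slider: grey box round the beam, x = -20 to +20, y = -86 to -2, heights 10-29 mm, with a black 34 mm wide display on top up to 31 mm.
- slider (a point): Middle of the slider between its two flat sides, on the beam's centreline, 50 mm behind the measuring face, 20 mm above the bench. Here the slider is 40 mm wide and can be pinched across x. A lock screw (loose, leave it) sticks out 7 mm at +x, 9 mm behind the face.
- slider_rear (a point): Rear end face of the slider (86 mm behind the measuring face), on the beam's centreline, 20 mm above the bench. The face (40 mm wide, heights 10-29 mm, the beam coming out of its middle) can be pushed towards +y to close the jaw: above the beam, or on both sides of it.
- opening (a joint): The gap between the two outside jaws in m (0 = shut, at most 0.21); grows as the moving jaw goes to caliper's -y. The slider runs with about 4 N of friction (plus about 4 N per m/s of speed) and stays where it is left. It starts 0.08 to 0.115 open.
- jaw_tilt (a joint): Turn of the moving jaw about the vertical, out of square with the beam, rad, 0 = square; it turns about a point on the beam's centreline 44 mm behind the measuring face. A sprung gib holds it square with about 7 N m per rad, so 3.5 N on the jaw 40 mm out from the centreline tilts it by 0.02; it springs back.
- tray: Black open parts tray, 270 x 110 mm, walls 22 mm high and floor 3 mm thick; three parts stand in a row along its x axis, about 85 mm apart. Origin: centre of its underside.
- flanged: Bystander in the tray: aluminium roller 60 mm tall with a 42 mm flange at each end. Origin: centre of underside.
- coupling: Bystander in the tray: square aluminium coupling, 30 x 30 x 55 mm. Origin: centre of underside.
- board: Bystander: tan circuit board, 80 x 110 mm, up to 28 mm high with its components. Origin: centre of underside.
- motor: Bystander: white gear motor, 62 x 46 mm, 46 mm high. Origin: centre of underside.
- heatsink: Bystander: black finned heat sink, 50 x 60 x 27 mm. Origin: centre of underside.
- screwdriver: Bystander: screwdriver lying beyond the caliper.
- jar: Bystander: small clear jar with a steel cap, 56 mm across, 60 mm high. Origin: centre of underside.
Mind the look-alikes: they are no part of the job. Leave any green or purple look-alike of the roller alone.

How it is judged:
By the outcome, as a careful person would: the job done as asked, in the order asked, and still so for the second after the job is handed in, with the robot touching nothing.
It also fails if it takes over 70 s, if anything falls off the work surface, if the arm or the gripper's body presses on something with over 40 N, if the wrist force passes 120 N, or if a joint passes its speed limit or range.

### The arm

A 7-joint arm with a two-finger parallel gripper is mounted at the origin on the work surface. World frame = base frame: x ahead of the robot, y to its left, z up, the work surface at z = 0. Lengths are in m, angles in rad, forces in N, time in s.
With the tool pointing down it reaches from about 0.4 to 0.875 m from the base axis. Payload 19.3 kg.
Tool frame: the origin (TCP) lies at the centre of the arm's flange, where the gripper is bolted on; the fingertips stand 173 mm ahead of it and the grasp point (between the pads) lies 155 mm ahead of it (bot.grip_point_offset is the distance from the TCP to the grasp point, in m); z points along the fingers, x is the direction in which the jaws open and shut, and the axes are right-handed (so a half turn about z gives the same grasp; the last joint's range is limited). The gripper opens to 85 mm and grips with 20 to 120 N. Pads are 22 mm wide; open, the fingers measure 114 mm over their backs; the gripper's body (76 mm by 85 mm) begins 54 mm behind the grasp point. The pads swing forward as they close: fully open they stand 13 mm farther back than shut.
Start: joints at [-1.227, 0.521, -0.036, 1.599, 0.021, 1.021, -0.113], TCP at [0.251, 0.572, 0.405] pointing down, gripper open.
Joint ranges: [-2.91, 2.91], [-0.3, 2.13], [-1.5, 1.42], [0.17, 2.43], [-1.26, 4.41], [0.16, 1.93], [-2.52, 2.52]. Speed limits (rad/s): [1.89, 1.89, 2.39, 2.39, 3.01, 3.01, 3.01].

### API

Orientations are given as [roll, pitch, yaw] about the fixed x, y, z axes, in that order (R = Rz(yaw) Ry(pitch) Rx(roll)).
In Python, from workcell import bot gives the robot as it stands.
- The arm moves only by the tool step_arm, never from a script. Its argument "plan" is a list that holds one entry, the list of rows, each a list of 4 numbers: the shift along the world's x, y, z in cm, then the turn about the world's z in rad. A call has 1 to 12 rows; each row is the pose to reach, as a shift and turn from the pose measured when the call began; what a row does not reach only later rows make up. A row lasts 1/12 s, in which the tool goes at most 41.7 mm and 7.16 degrees, less where a joint would pass 70% of its speed; a pose out of reach is approached as far as the arm can. A call with a gripper value outside its range is refused whole. "jaw" is the closure, from 0 (fully open) to 1 (shut), set as the call begins (left out, the last holds). The fingers move at their own pace and stop on an object; "force" is the grip in N (left out, the last holds). Time passes only in rows, so rows that repeat a pose let the fingers close. It gives the time, the measured TCP pose, the force and the opening at its end, in the units of the state.
- bot.observe(): the state, without advancing time (a new reading comes with each control period).
- bot.grab_frame(name): name is "scene" or "side" or "wrist"; returns a dict with "pixels" (384x512x3 uint8, blue, green, red), "mtx" (3x3 intrinsics, pixels), "R" (3x3) and "t" (3): a world point X has camera coordinates R X + t. Camera axes: x right, y down, z forward; pixel columns grow to the right and rows downward; lengths in m; the calibration is good to about 2 mm. A picture is of the moment at which its call begins. There is no depth.
- bot.job_done(): hands the job in, once; it reports no verdict.
The state is a dict: "clock": time; "qpos": joint angles; "qd": joint speeds; "joint_efforts": joint torques, N m; "position": TCP position; "tool_rot": TCP orientation; "force": force on the tool from outside, world axes, zero at the start; "moment": the same for the moment, N m; "grip_width": finger opening in m.
Only numpy, scipy, OpenCV 4.12 (cv2) and the standard library are available. Lean on these libraries where they do the work, as an engineer would, in place of code of your own. Each camera call takes 0.05 s, during which the arm holds its last target.

## Working session

There is one attempt and no reset: what is moved stays moved. The work goes in short steps, Python scripts to look and compute and a tool call to move; the robot and the scene stay as the last step left them, time stands still between calls to the robot, and variables do not carry over. Pictures are saved under pics/ and viewed, and the job is handed in when it is done.

Besides the shell and the picture viewer there is one more tool, called after ">>>" as a command line: name --argument value ..., lists and objects as JSON in quotes. step_arm: Moves the arm, as the interface text tells. Its arguments: {"type":"object","properties":{"plan":{"type":"array"},"jaw":{"type":"number"},"force":{"type":"number"}},"required":["plan"]}

```bash
mkdir -p pics; ls; python3 - <<'E'
from workcell import bot
import cv2
s=bot.observe()
print(s['clock'],s['position'],s['tool_rot'],s['force'],s['grip_width'],bot.grip_point_offset)
for n in ['scene','side','wrist']:
    f=bot.grab_frame(n); cv2.imwrite(f'pics/{n}0.png',f['pixels']); print(n,f['mtx'].tolist(),f['R'].tolist(),f['t'].tolist())
E
```

```text
pics
0.0 [0.25128326 0.57211901 0.40413651] [3.14151978e+00 1.09985630e-03 1.15694846e+00] [-0.03221013 -0.81435657 -0.30178379] 0.0857629725835016 0.1547
scene [[385.7184028873804, 0.0, 255.97049559145282], [0.0, 385.7184028873804, 191.90558033633695], [0.0, 0.0, 1.0]] [[0.7584710441320273, 0.651388551040114, 0.020362484797599296], [0.3814857843618386, -0.4184326056499085, -0.8242467778880673], [-0.5283845867766247, 0.6329353127317899, -0.5658644876240304]] [-0.4603620167404027, -0.15103860176036962, 1.0422726564267735]
side [[470.5936119811176, 0.0, 253.93742671554685], [0.0, 470.5936119811176, 194.96878487475914], [0.0, 0.0, 1.0]] [[0.9416551010893933, -0.3363396301751916, 0.012701329298142985], [-0.24830818603735838, -0.7196774962377003, -0.6483882680584773], [0.2272195311568993, 0.6074042760654969, -0.7612038689327509]] [-0.497279391746763, 0.20552125071135247, 1.012051884498405]
wrist [[298.1718322929093, 0.0, 253.06021653822324], [0.0, 298.1718322929093, 189.86339516983244], [0.0, 0.0, 1.0]] [[0.4010069316969647, 0.9160724561430039, -0.0021669857205362636], [0.87254221161651, -0.3812290649533345, 0.3055069376989315], [0.2790403728465801, -0.12440118621192221, -0.9521873844946229]] [-0.6228242798954785, -0.03991166576508049, 0.37967380858358574]
```

View pics/scene0.png

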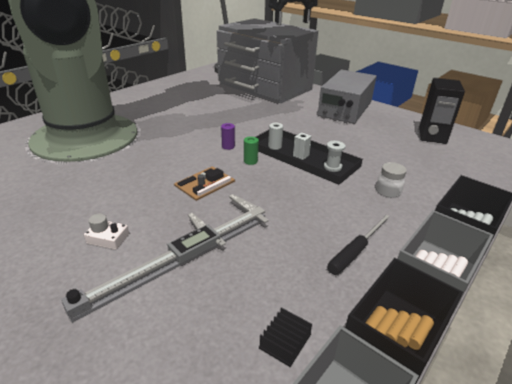

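View pics/side0.png

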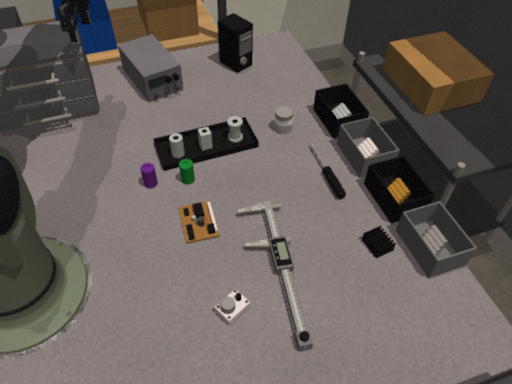

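View pics/wrist0.png

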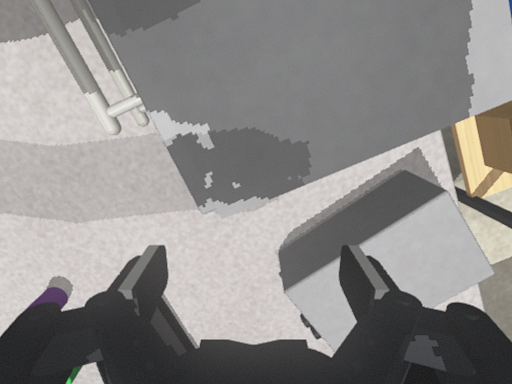

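Candidates: plain cylinder at scene (275,136) / side (177,146), coupling at (302,146), flanged roller at (335,157), purple at (228,137) and green at (251,150). By the description it is the plain aluminium one at (275,136). I'll check that in a close crop.

```bash
cat > h.py <<'E'
import numpy as np, cv2
from workcell import bot
def ray(f,u,v):
    d=np.linalg.inv(f['mtx'])@np.array([u,v,1.0]); R=np.array(f['R']);t=np.array(f['t'])
    return -R.T@t, R.T@d
def plane(f,u,v,z):
    c,d=ray(f,u,v); return c+d*(z-c[2])/d[2]
def proj(f,X):
    p=np.array(f['mtx'])@(np.array(f['R'])@np.array(X)+np.array(f['t'])); return p[:2]/p[2]
def tri(f1,p1,f2,p2):
    P=[np.array(f['mtx'])@np.c_[f['R'],f['t']] for f in (f1,f2)]
    X=cv2.triangulatePoints(P[0],P[1],np.array(p1,float).reshape(2,1),np.array(p2,float).reshape(2,1)); return (X[:3]/X[3]).ravel()
def crop(f,u0,v0,w,h,k,name):
    im=f['pixels'][v0:v0+h,u0:u0+w]; im=cv2.resize(im,None,fx=k,fy=k,interpolation=cv2.INTER_CUBIC)
    cv2.imwrite('pics/'+name,im)
E
python3 - <<'E'
from h import *
import pickle
fs={n:bot.grab_frame(n) for n in('scene','side')}
pickle.dump(fs,open('f0.pkl','wb'))
crop(fs['scene'],210,110,160,80,5,'c1.png')
crop(fs['side'],130,100,130,95,6,'c2.png')
crop(fs['scene'],55,185,220,140,3.6,'c3.png')
crop(fs['side'],220,190,110,165,3.6,'c4.png')
E
```

```text
(no output)
```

View pics/c1.png

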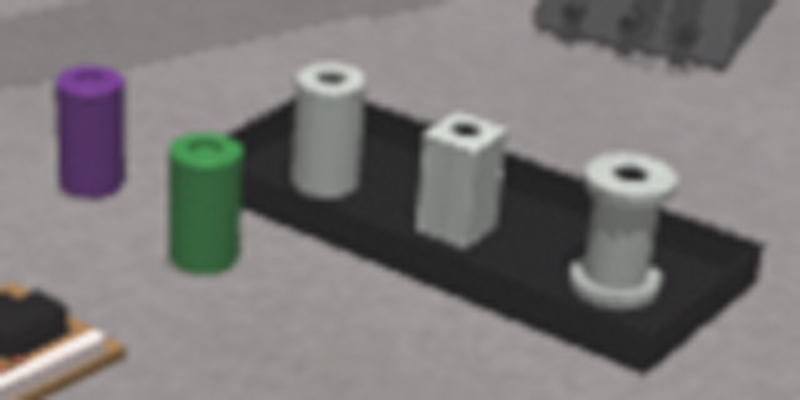

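View pics/c2.png

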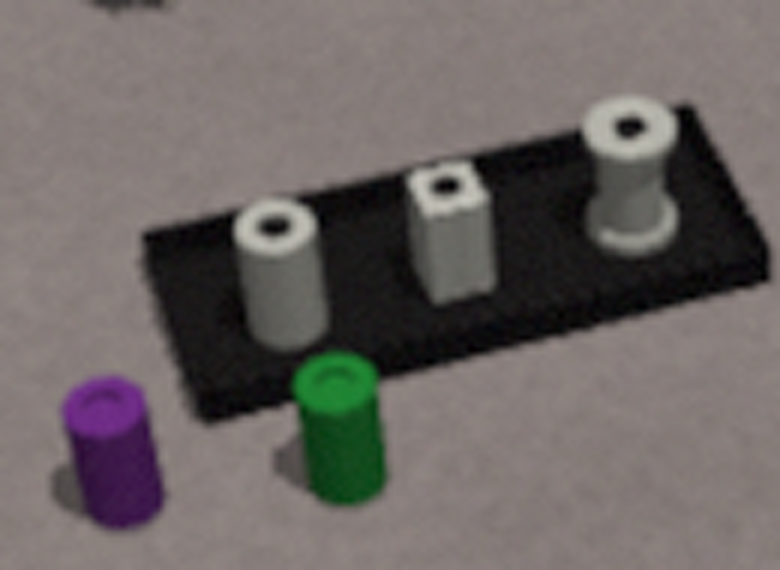

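View pics/c3.png

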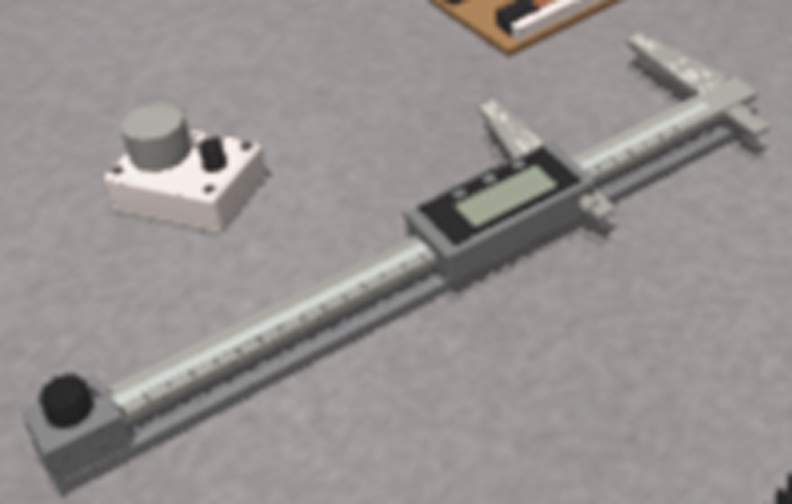

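View pics/c4.png

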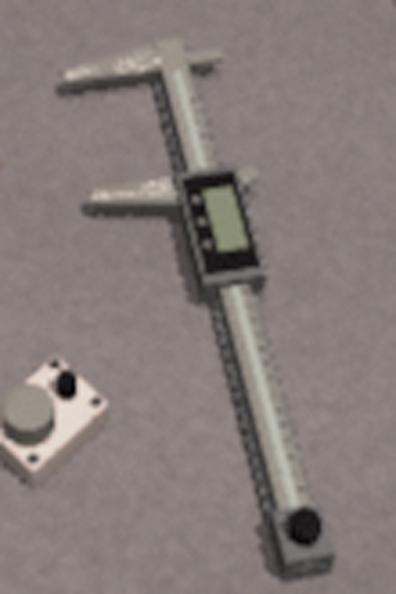

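```bash
python3 - <<'E'
from h import *
import pickle
fs=pickle.load(open('f0.pkl','rb')); A,B=fs['scene'],fs['side']
def s(c,o,k): return ((c[0]+.5)/k-.5+o[0],(c[1]+.5)/k-.5+o[1])
def both(n,a,b,oa,ka,ob,kb,z):
    pa=s(a,oa,ka);pb=s(b,ob,kb)
    print(n,np.round(tri(A,pa,B,pb)*1000,1),np.round(plane(A,*pa,z)*1000,1),np.round(plane(B,*pb,z)*1000,1))
T=((210,110),5,(130,100),6); C=((55,185),3.6,(220,190),3.6)
both('roller top',(331,77),(275,226),*T,.063)
both('coupling',(466,130),(446,187),*T,.058)
both('flanged',(631,173),(629,126),*T,.063)
both('green',(205,150),(336,383),*T,.06)
both('knob',(66,390),(304,522),*C,.041)
both('fixed tip',(632,38),(60,83),*C,.021)
both('mov tip',(484,104),(85,206),*C,.021)
both('beam far end corner inner',(755,95),(183,40),*C,.021)
both('inside fixed tip',(763,128),(221,57),*C,.021)
both('display LL corner',(447,240),(203,282),*C,.031)
both('display LR corner',(582,180),(237,172),*C,.031)
E
```

```text
roller top [414.2 299.   61.8] [415.4 298.2  63. ] [413.9 297.1  63. ]
coupling [493.5 305.4  56.4] [494.8 304.   58. ] [492.8 302.9  58. ]
flanged [582.  311.8  62.1] [582.7 310.8  63. ] [581.5 310.4  63. ]
green [416.2 200.3  58.1] [418.5 198.1  60. ] [415.8 198.1  60. ]
knob [ 522.1 -305.3   37. ] [ 525.6 -305.6   41. ] [ 521.  -307.4   41. ]
fixed tip [497.7  42.7  15. ] [502.6  39.8  21. ] [495.8  36.4  21. ]
mov tip [481.7 -55.7  14.5] [487.  -57.1  21. ] [479.8 -62.4  21. ]
beam far end corner inner [587.6  46.3  19.4] [588.6  45.7  21. ] [586.8  44.4  21. ]
inside fixed tip [607.8  26.8  17.3] [609.9  26.6  21. ] [605.8  22.1  21. ]
display LL corner [ 535.4 -126.4    0.7] [ 561.9 -144.    31. ] [ 527.  -144.2   31. ]
display LR corner [577.5 -74.2  30. ] [577.9 -73.4  31. ] [576.9 -75.9  31. ]
```

Confirmed: the roller is the plain cylinder in the tray's left place, top centre about (414, 298, 63) mm, with a dark bore and no flanges. Next I'll hover above it with the jaw axis across the tray.

>>> step_arm --plan '[[[0.7, -1.2, 0, 0.03], [2.7, -4.6, -1, 0.1], [4.9, -8.2, -2, 0.18], [7, -11.8, -3, 0.26], [9.2, -15.4, -4.5, 0.34], [11.3, -19, -6, 0.42], [13.5, -22.6, -7.5, 0.48], [15.4, -25.9, -9, 0.49], [16.2, -27.2, -10, 0.49], [16.3, -27.4, -10.4, 0.49], [16.3, -27.4, -10.4, 0.49]]]' --jaw 0

```text
clock: 1.17
position: [0.4149, 0.2967, 0.2995]
tool_rot: [-3.14, 0.002, 1.644]
force: [-1.2, 0.8, -0.2]
grip_width: 0.0855
```

```bash
python3 - <<'E'
from h import *
s=bot.observe(); print(s['clock'],s['position'],s['tool_rot'],s['force'])
f=bot.grab_frame('wrist'); cv2.imwrite('pics/w1.png',f['pixels'])
for n,X in dict(top=(.4145,.298,.063),base=(.4145,.298,.003)).items(): print(n,proj(f,X))
g=bot.grab_frame('side'); crop(g,100,60,180,160,4,'s1.png')
E
```

```text
1.1667 [0.41489629 0.29671204 0.2995031 ] [-3.14027892e+00  1.84869815e-03  1.64394782e+00] [-1.17897328  0.81949417 -0.21884114]
top [256.88439712 207.70864794]
base [256.25090471 184.34441169]
```

View pics/w1.png

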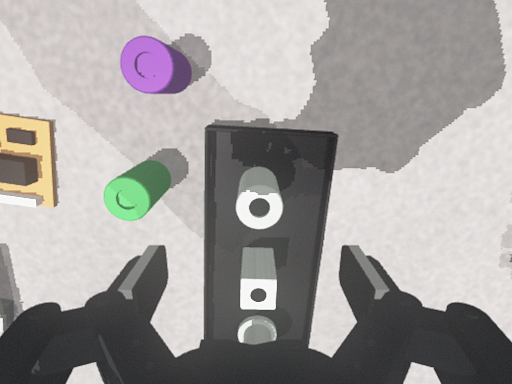

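View pics/s1.png

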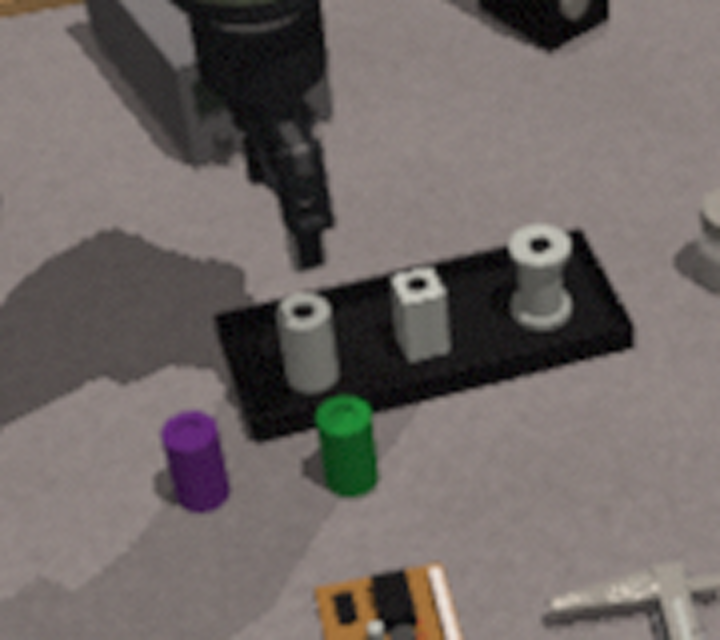

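Wrist view: roller top ring at (259.5, 208), 46 px across, bore at (259.5, 208). No flange seen.

```bash
python3 - <<'E'
from h import *
f=bot.grab_frame('wrist'); im=f['pixels']
roi=im[150:240,215:310]; m=(roi.min(2)>225).astype(np.uint8)
n,l,st,c=cv2.connectedComponentsWithStats(m)
i=1+np.argmax(st[1:,4]); 
cs,_=cv2.findContours((l==i).astype(np.uint8),cv2.RETR_EXTERNAL,cv2.CHAIN_APPROX_NONE)
e=cv2.fitEllipse(max(cs,key=len)); print(st[i],e)
u,v=e[0][0]+215,e[0][1]+150
print(plane(f,u,v,.063)); a=plane(f,u-e[1][0]/2-.5,v,.063);b=plane(f,u+e[1][0]/2+.5,v,.063);print('D~',np.linalg.norm(a-b))
F=[bot.observe()['force']]; print(F)
E
```

```text
[  18   40   45   38 1029] ((39.70303726196289, 58.43942642211914), (37.079498291015625, 45.755523681640625), 94.92125701904297)
[0.41499638 0.29930543 0.063     ]
D~ 0.028168056736578417
[array([0.47455585, 0.40127642, 0.33677548])]
```

>>> step_arm --plan '[[[0, 0.18, -1, 0], [0, 0.18, -3, 0], [0, 0.18, -5.5, 0], [0, 0.18, -7.5, 0], [0, 0.18, -9, 0], [0, 0.18, -9.8, 0], [0, 0.18, -9.9, 0], [0, 0.18, -9.9, 0], [0, 0.18, -9.9, 0]]]'

```text
clock: 2.07
position: [0.4139, 0.3017, 0.2026]
tool_rot: [3.14, -0.001, 1.649]
force: [0.1, 0.3, -0.3]
grip_width: 0.0854
```

>>> step_arm --plan '[[[0, 0, 0, 0], [0, 0, 0, 0], [0, 0, 0, 0], [0, 0, 0, 0], [0, 0, 0, 0], [0, 0, 0, 0], [0, 0, 0, 0], [0, 0, 0, 0], [0, 0, 0, 0], [0, 0, 0, 0]]]' --jaw 1 --force 25

```text
clock: 2.9
position: [0.414, 0.3017, 0.203]
tool_rot: [3.14, -0.001, 1.649]
force: [-2.4, -0.9, 7.3]
grip_width: 0.0343
```

```bash
python3 - <<'E'
from h import *
s=bot.observe(); print(s['clock'],s['position'],s['tool_rot'],s['force'],s['grip_width'])
f=bot.grab_frame('wrist'); cv2.imwrite('pics/w2.png',f['pixels'])
g=bot.grab_frame('side'); crop(g,100,60,180,160,4,'s2.png')
E
```

```text
2.9 [0.41402678 0.30174785 0.20302998] [ 3.13987265e+00 -1.37567386e-03  1.64874751e+00] [-2.40368141 -0.94361777  7.25784247] 0.034254319676548566
```

View pics/w2.png

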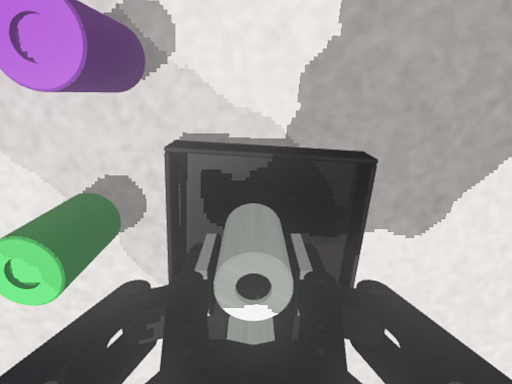

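View pics/s2.png

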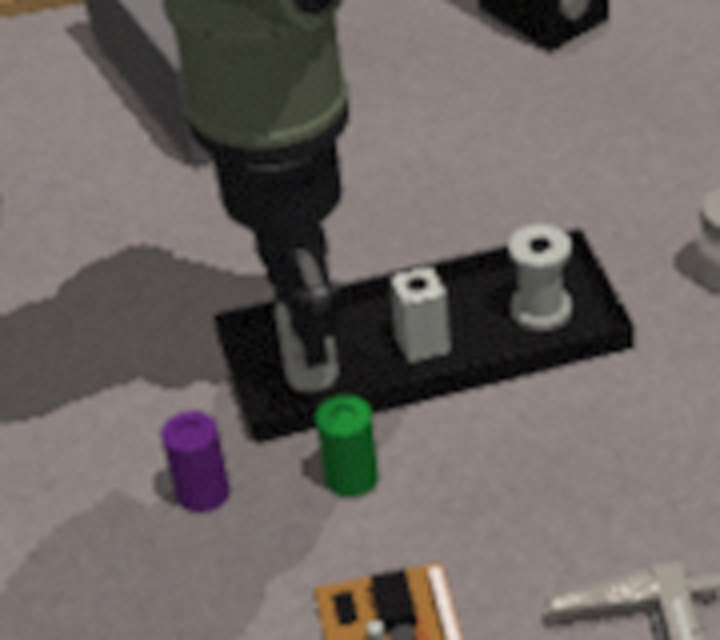

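Gripped: width 34.3 mm, roller between the pads in both views, which is consistent with the 34 mm from the image. Lift.

>>> step_arm --plan '[[[0, 0, 0.5, 0], [0, 0, 1.5, 0], [0, 0, 3.5, 0], [0, 0, 6, 0], [0, 0, 8.5, 0], [0, 0, 10, 0], [0, 0, 10.5, 0], [0, 0, 10.5, 0], [0, 0, 10.5, 0]]]'

```text
clock: 3.75
position: [0.4139, 0.3016, 0.3077]
tool_rot: [3.14, -0.001, 1.649]
force: [-0.4, 0.7, -2.0]
grip_width: 0.0341
```

```bash
python3 - <<'E'
from h import *
import pickle
s=bot.observe(); print(s['clock'],s['position'],s['tool_rot'],s['force'],s['grip_width'])
g=bot.grab_frame('side'); f=bot.grab_frame('scene')
crop(g,100,60,180,160,4,'s3.png'); 
crop(f,160,190,120,80,6.6,'c5.png'); crop(g,225,190,80,90,6.6,'c6.png')
pickle.dump(dict(scene=f,side=g),open('f1.pkl','wb'))
E
```

```text
3.75 [0.41386526 0.30159283 0.30774465] [ 3.14002313e+00 -1.22696131e-03  1.64874172e+00] [-0.44021159  0.69797634 -2.04332607] 0.03412031800174238
```

View pics/s3.png

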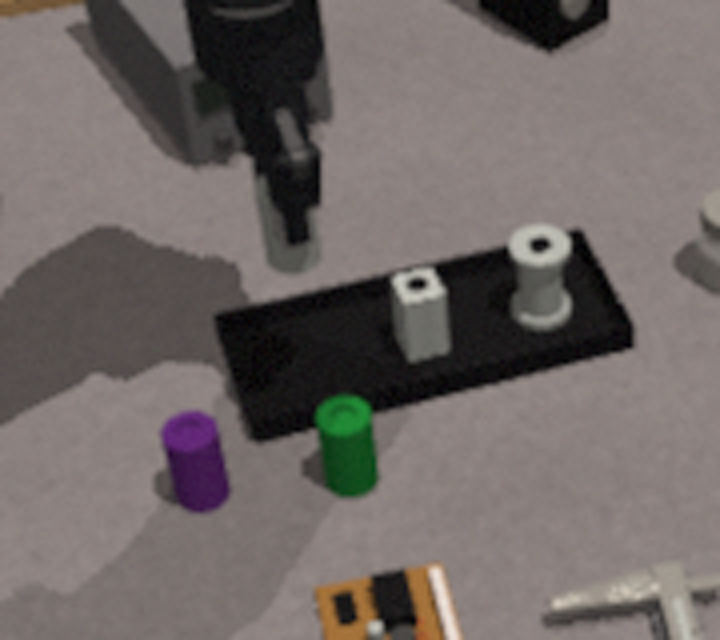

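View pics/c5.png

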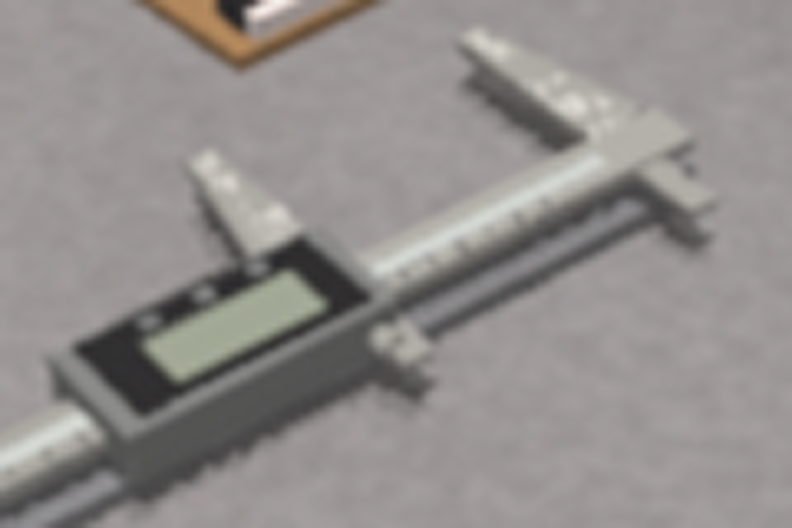

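View pics/c6.png

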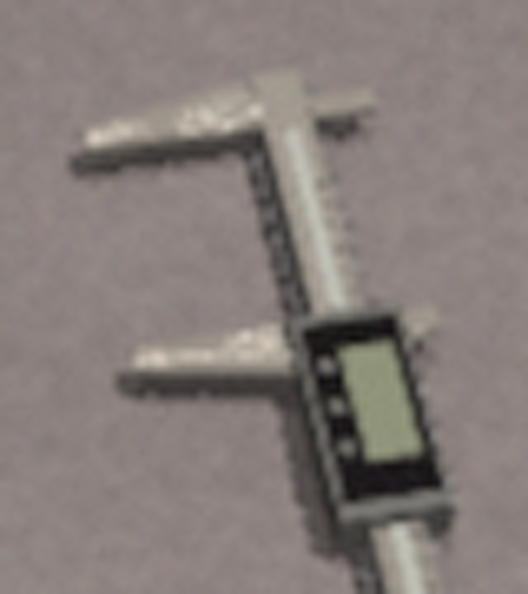

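>>> step_arm --plan '[[[0.4, -1, 0.3, 0], [1.5, -3.6, 1, -0.03], [3, -7.2, 1.5, -0.06], [4.5, -10.9, 2, -0.09], [6, -14.5, 2, -0.12], [7.5, -18.2, 2, -0.15], [9, -21.8, 2, -0.18], [10.4, -25.3, 2, -0.21], [11.4, -27.8, 2, -0.227], [11.9, -29, 2, -0.227], [12, -29.2, 2, -0.227], [12, -29.2, 2, -0.227]]]'

```text
clock: 4.85
position: [0.5336, 0.0088, 0.3265]
tool_rot: [-3.141, -0.0, 1.421]
force: [-0.1, 1.2, -2.0]
grip_width: 0.0342
```

```bash
python3 - <<'E'
from h import *
import pickle
s=bot.observe(); print(s['clock'],s['position'],s['tool_rot'],s['force'],s['grip_width'])
f=bot.grab_frame('wrist'); cv2.imwrite('pics/w3.png',cv2.resize(f['pixels'],None,fx=1.5,fy=1.5)); pickle.dump(f,open('w3.pkl','wb'))
O=np.array([.573,.027]);a=-.149
def W(x,y,z): return (O[0]+x*np.cos(a)-y*np.sin(a),O[1]+x*np.sin(a)+y*np.cos(a),z)
for p in [(-.075,0,.021),(-.009,0,.021),(-.009,.024,.021),(.009,.024,.021),(-.009,-.09,.021)]: print(p,proj(f,W(*p))*1.5)
E
```

```text
4.85 [0.53363216 0.00883791 0.32646034] [-3.14080064e+00 -1.60285981e-04  1.42078144e+00] [-0.10638717  1.2096258  -1.99467803] 0.03415104529848073
(-0.075, 0, 0.021) [420.73992983 211.24408487]
(-0.009, 0, 0.021) [417.89892502 312.23236711]
(-0.009, 0.024, 0.021) [454.53081467 312.2489013 ]
(0.009, 0.024, 0.021) [453.14988496 337.43287813]
(-0.009, -0.09, 0.021) [280.56392061 312.17037951]
```

View pics/w3.png

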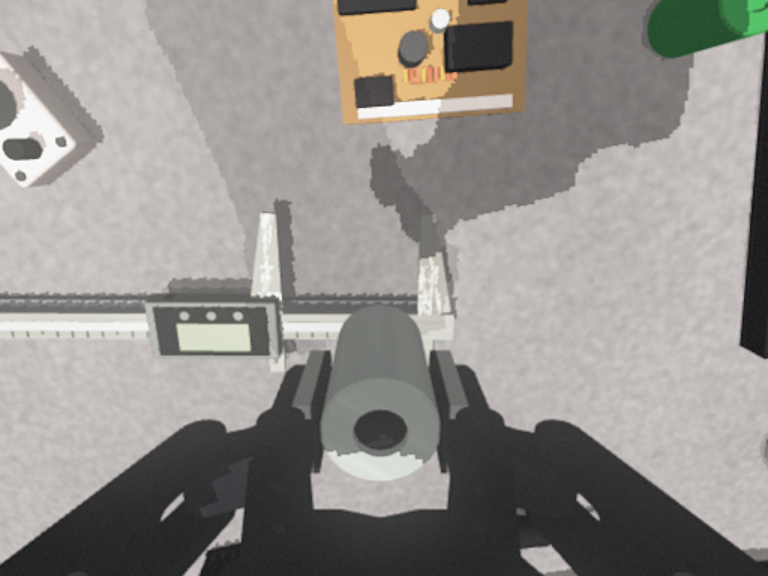

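The predicted caliper points match the image: fixed tip predicted (421,211), seen at about (421,213); beam edge row 312 seen at about 313. The opening is about 95 mm. I'll descend to just above the jaws.

>>> step_arm --plan '[[[0, 0, -1, 0], [0, 0, -3, 0], [0, 0, -5.5, 0], [0, 0, -7.5, 0], [0, 0, -8.8, 0], [0, 0, -9.4, 0], [0, 0, -9.6, 0], [0, 0, -9.6, 0], [0, 0, -9.6, 0]]]'

```text
clock: 5.65
position: [0.5336, 0.0103, 0.2311]
tool_rot: [-3.142, -0.001, 1.423]
force: [0.4, 0.4, -0.7]
grip_width: 0.0345
```

```bash
python3 - <<'E'
from h import *
import pickle
s=bot.observe(); print(s['clock'],s['position'],s['tool_rot'],s['force'],s['grip_width'])
f=bot.grab_frame('wrist'); g=bot.grab_frame('side'); h=bot.grab_frame('scene')
cv2.imwrite('pics/w4.png',cv2.resize(f['pixels'],None,fx=1.5,fy=1.5))
crop(g,225,160,90,110,5,'s4.png');crop(h,160,160,130,110,5,'c7.png')
O=np.array([.573,.027]);a=-.149
p=s['position'][:2]-O; print('TCP in caliper',p[0]*np.cos(a)+p[1]*np.sin(a),-p[0]*np.sin(a)+p[1]*np.cos(a))
E
```

```text
5.65 [0.53355796 0.01031088 0.23113763] [-3.14156619e+00 -8.17315342e-04  1.42286255e+00] [ 0.41704805  0.39514141 -0.69748474] 0.0345056565270668
TCP in caliper -0.036527532458022136 -0.0223593514307843
```

View pics/w4.png

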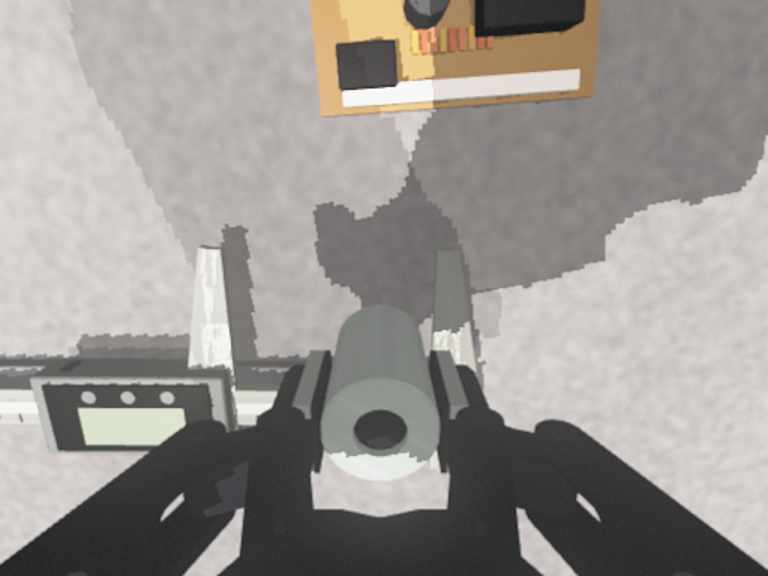

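View pics/s4.png

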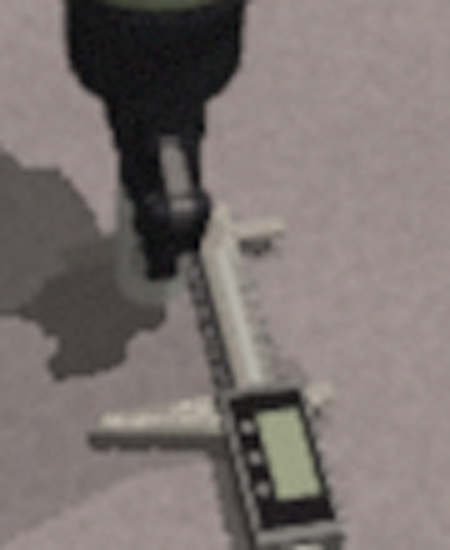

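View pics/c7.png

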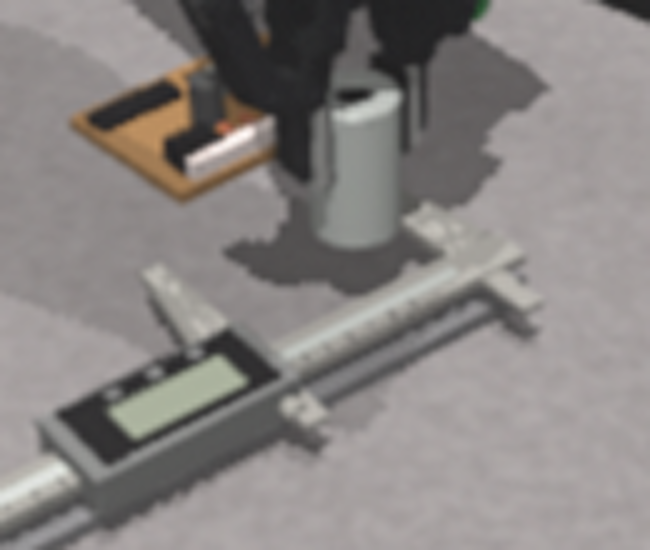

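>>> step_arm --plan '[[[0, -0.1, -0.4, 0], [0, -0.1, -1.2, 0], [0, -0.1, -2, 0], [0, -0.1, -2.6, 0], [0, -0.1, -2.9, 0], [0, -0.1, -3, 0], [0, -0.1, -3, 0], [0, -0.1, -3, 0]]]'

```text
clock: 6.47
position: [0.5337, 0.009, 0.2013]
tool_rot: [3.141, -0.001, 1.422]
force: [0.5, 0.5, -1.3]
grip_width: 0.0343
```

```bash
python3 - <<'E'
from h import *
s=bot.observe(); print(s['clock'],s['position'],s['tool_rot'],s['force'],s['grip_width'])
h=bot.grab_frame('scene');g=bot.grab_frame('side'); crop(h,200,160,90,80,8,'c8.png');crop(g,225,160,90,110,5,'s5.png')
E
```

```text
6.4667 [0.53368773 0.00902072 0.20132783] [ 3.14118357e+00 -8.37869473e-04  1.42235806e+00] [ 0.46351252  0.49263002 -1.29921448] 0.03428319007673934
```

View pics/c8.png

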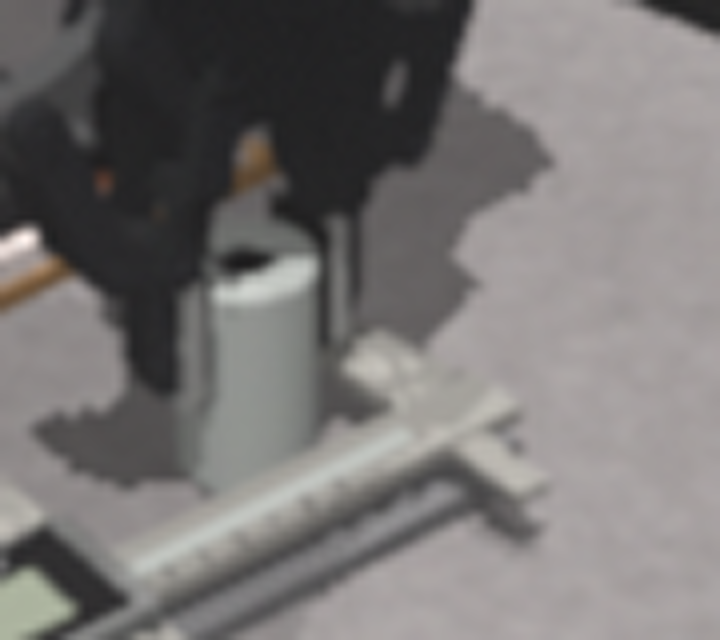

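View pics/s5.png

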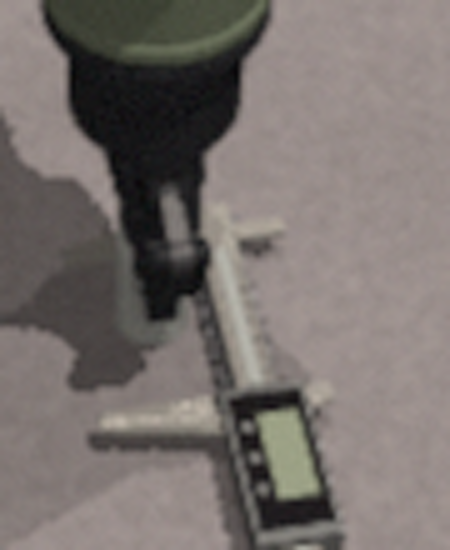

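>>> step_arm --plan '[[[0, 0, -0.05, 0], [0, 0, -0.08, 0], [0, 0, -0.1, 0], [0, 0, -0.1, 0], [0, 0, -0.1, 0]]]'

```text
clock: 6.98
position: [0.5337, 0.0091, 0.2006]
tool_rot: [3.141, -0.001, 1.422]
force: [-0.0, 0.1, -1.5]
grip_width: 0.0349
```

>>> step_arm --plan '[[[0, 0, -0.05, 0], [0, 0, -0.08, 0], [0, 0, -0.1, 0], [0, 0, -0.1, 0], [0, 0, -0.1, 0]]]'

```text
clock: 7.4
position: [0.5338, 0.009, 0.2]
tool_rot: [3.14, -0.001, 1.422]
force: [-3.3, -1.6, 8.9]
grip_width: 0.0346
```

Contact with the bench (8.9 N). Ease off a little and open.

>>> step_arm --plan '[[[0, 0, 0.03, 0], [0, 0, 0.03, 0], [0, 0, 0.03, 0]]]'

```text
clock: 7.65
position: [0.5338, 0.009, 0.2003]
tool_rot: [3.14, -0.001, 1.422]
force: [0.9, 0.4, -1.3]
grip_width: 0.0341
```

>>> step_arm --plan '[[[0, 0, 0, 0], [0, 0, 0, 0], [0, 0, 0, 0], [0, 0, 0, 0], [0, 0, 0, 0], [0, 0, 0, 0], [0, 0, 0, 0], [0, 0, 0, 0], [0, 0, 0, 0]]]' --jaw 0

```text
clock: 8.4
position: [0.5338, 0.009, 0.2003]
tool_rot: [3.14, -0.001, 1.422]
force: [-0.1, -0.2, -0.2]
grip_width: 0.0856
```

>>> step_arm --plan '[[[0, 0, 0.5, 0], [0, 0, 2, 0], [0, 0, 4, 0], [0, 0, 6.5, 0], [0, 0, 9, 0], [0, 0, 11.5, 0], [0, 0, 12.5, 0], [0, 0, 12.8, 0], [0, 0, 12.8, 0]]]'

```text
clock: 9.15
position: [0.5338, 0.009, 0.3287]
tool_rot: [3.139, -0.001, 1.422]
force: [-0.1, -0.6, -0.2]
grip_width: 0.0853
```

```bash
python3 - <<'E'
from h import *
import pickle
s=bot.observe(); print(s['clock'],s['position'],s['tool_rot'],s['force'],s['grip_width'])
f=bot.grab_frame('wrist'); g=bot.grab_frame('side'); h=bot.grab_frame('scene')
pickle.dump((f,g,h),open('f5.pkl','wb'))
cv2.imwrite('pics/w6.png',cv2.resize(f['pixels'],None,fx=1.5,fy=1.5))
crop(g,225,170,90,110,5,'s6.png');crop(h,160,160,130,110,5,'c9.png')
E
```

```text
9.15 [0.53380152 0.00900106 0.3286743 ] [ 3.13933036e+00 -1.30927794e-03  1.42225137e+00] [-0.07635462 -0.60388167 -0.20392454] 0.08527734669204844
```

View pics/w6.png

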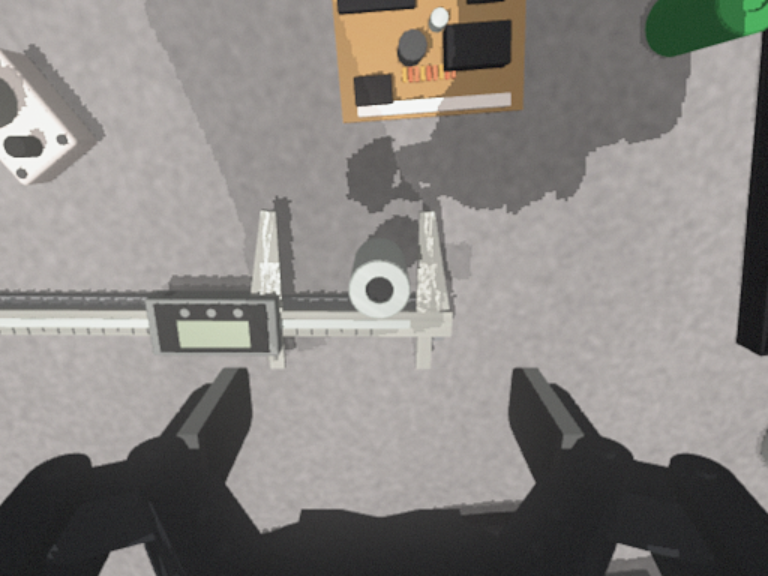

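View pics/c9.png

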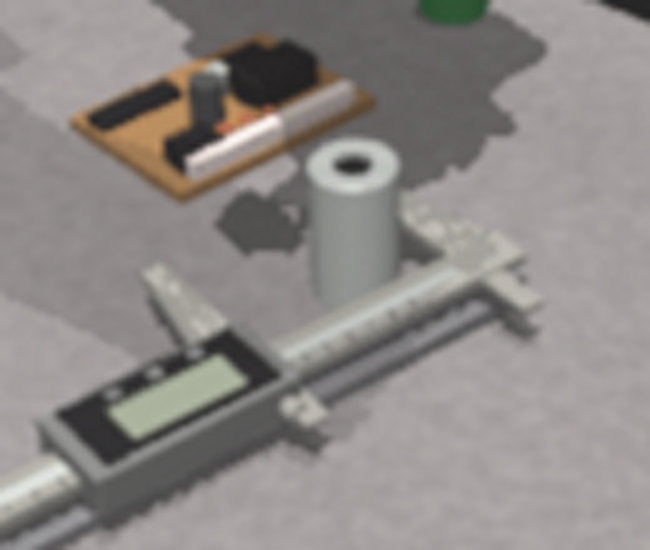

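View pics/s6.png

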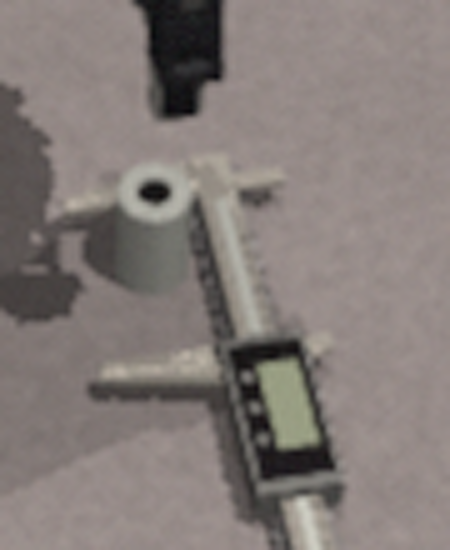

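```bash
python3 - <<'E'
from h import *
import pickle
f,g,h=pickle.load(open('f5.pkl','rb'))
im=f['pixels']; crop(f,85,130,225,125,3.5,'w6c.png')
O=np.array([.573,.027]);a=-.149
def C(X): 
    p=X[:2]-O; return np.round(1000*np.array([p[0]*np.cos(a)+p[1]*np.sin(a),-p[0]*np.sin(a)+p[1]*np.cos(a)]),1)
gr=cv2.cvtColor(im,cv2.COLOR_BGR2GRAY).astype(int)
print(gr[200:232,20]); print(gr[200:232,80]);
print('row150',gr[150,165:200], gr[150,275:300])
E
```

```text
[116 113 109 101  97  97 133 186 200 195 197 186 195 224 232 232 235 232
 208 196 183 168 169 173 170 171 166 163 164 170 175 177]
[114 111 106 101 102  98 112 185 205 203 201 199 195 226 237 236 236 237
 219 201 196 195 202 191 173 169 171 169 171 173 177 174]
row150 [152 147 151 151 152 148 150 174 199 195 214 237 236 212 191 209 217 194
 184 140  90 100  99  98  95  97  97  94 124 156 154 156 156 151 148] [ 95  95  97  91 142 180 178 188 227 224 184 203 217 182 172 166 138 108
 111 112 146 177 177 179 177]
```

View pics/w6c.png

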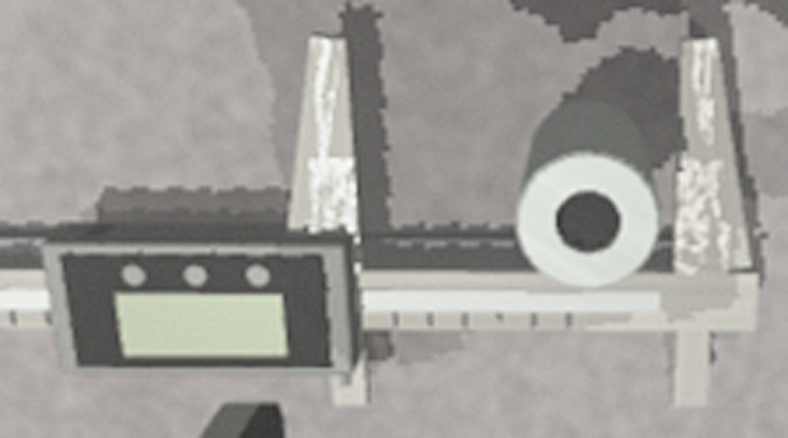

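```bash
python3 - <<'E'
from h import *
import pickle
f,g,h=pickle.load(open('f5.pkl','rb'))
O=np.array([.573,.027]);a=-.149
def C(X): 
    p=X[:2]-O; return np.round(1000*np.array([p[0]*np.cos(a)+p[1]*np.sin(a),-p[0]*np.sin(a)+p[1]*np.cos(a)]),1)
for n,u,v,z in [('movface',183.3,150,.021),('fixface',278.8,150,.021),('fix tip',279.5,141,.021),('beam- L',20,206.3,.021),('beam+ L',20,221.5,.021),('beam- L2',80,206.5,.021),('beam+ far',300,224,.021),('rear top far',98,200,.029),('rear top near',102,235,.029),('end',300.5,216,.021),('roller',252.8,193,.06),('rL',232.5,193,.06),('rR',273,193,.06)]:
    X=plane(f,u,v,z); print(n,np.round(X*1000,1),C(X))
# other views for rear top centre
for n,F,(u,v),z in [('scene rear far corner',h,(160+40/5,160+425/5),.029),('scene rear near corner',h,(160+92/5,160+482/5),.029),('side rear near?',g,(225+340/5,170+478/5),.029),('side rear far',g,(225+252/5,170+490/5),.029),('side beam left root',g,(225+240/5,170+338/5),.021)]:
    X=plane(F,u,v,z); print(n,np.round(X*1000,1),C(X))
E
```

```text
movface [495.4 -51.9  21. ] [-65.  -89.6]
fixface [508.5  36.   21. ] [-65.1  -0.6]
fix tip [500.3  37.7  21. ] [-73.5  -0.2]
beam- L [ 526.6 -223.9   21. ] [  -8.6 -255. ]
beam+ L [ 542.2 -230.2   21. ] [   7.7 -258.9]
beam- L2 [ 535.5 -165.3   21. ] [  -8.5 -195.7]
beam+ far [586.3  48.1  21. ] [10.1 22.9]
rear top far [ 529.3 -140.8   29. ] [ -18.3 -172.4]
rear top near [ 565.5 -148.1   29. ] [  18.6 -174.3]
end [577.7  49.5  21. ] [ 1.3 22.9]
roller [533.8   7.8  60. ] [-35.9 -24.8]
rL [531.3  -9.   60. ] [-35.9 -41.8]
rR [536.3  24.5  60. ] [-35.9  -7.9]
scene rear far corner [ 534.7 -144.9   29. ] [ -12.3 -175.7]
scene rear near corner [ 568.9 -151.    29. ] [  22.4 -176.6]
side rear near? [ 564.8 -149.7   29. ] [  18.1 -175.9]
side rear far [ 526.3 -142.7   29. ] [ -21.  -174.8]
side beam left root [552.8 -60.6  21. ] [ -7.  -89.7]
```

Roller stands at caliper (-36, -24) mm, diameter about 34 mm. The jaw faces are 89 mm apart and the slider's rear is at about (547,-146) mm world, agreeing in three views. Now I'll close the fingers and go behind the slider over the beam.

>>> step_arm --plan '[[[0, -1, 0, 0], [0.2, -3.5, 0, 0], [0.4, -7, 0, 0], [0.5, -10.5, -0.5, 0], [0.7, -14, -2, 0], [0.8, -16.5, -4, 0], [0.9, -17.9, -6, 0], [0.9, -18.2, -7.5, 0], [0.9, -18.3, -8, 0], [0.9, -18.3, -8, 0], [0.9, -18.3, -8, 0]]]' --jaw 1

```text
clock: 10.22
position: [0.5425, -0.1737, 0.2471]
tool_rot: [-3.141, -0.001, 1.423]
force: [-0.2, 0.6, 1.5]
grip_width: -0.0003
```

```bash
python3 - <<'E'
from h import *
s=bot.observe(); print(s['clock'],s['position'],s['tool_rot'],s['force'],s['grip_width'])
f=bot.grab_frame('wrist'); g=bot.grab_frame('side'); h=bot.grab_frame('scene')
cv2.imwrite('pics/w7.png',cv2.resize(f['pixels'],None,fx=1.5,fy=1.5))
crop(g,225,170,110,110,5,'s7.png');crop(h,80,160,160,120,5,'c10.png')
E
```

```text
10.2167 [ 0.54251393 -0.17372194  0.24714006] [-3.14050484e+00 -8.22288151e-04  1.42289006e+00] [-0.15040948  0.55876705  1.45512786] -0.0002870108374130025
```

View pics/w7.png

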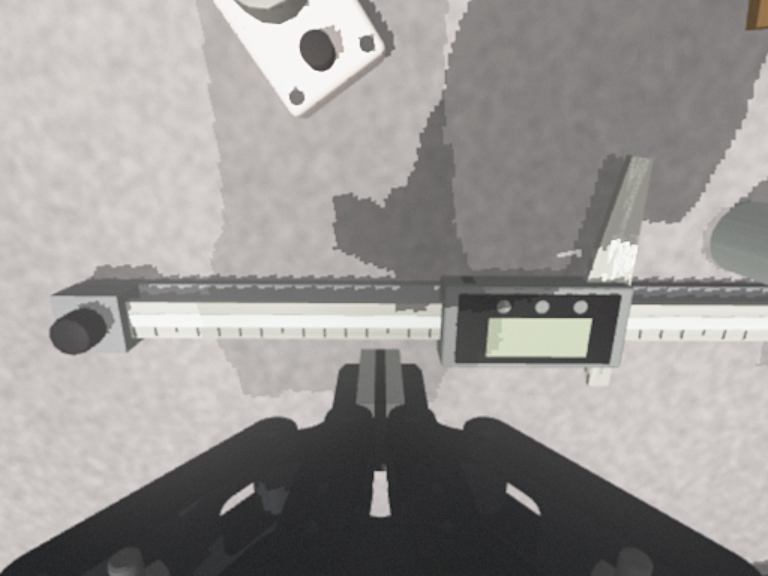

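View pics/c10.png

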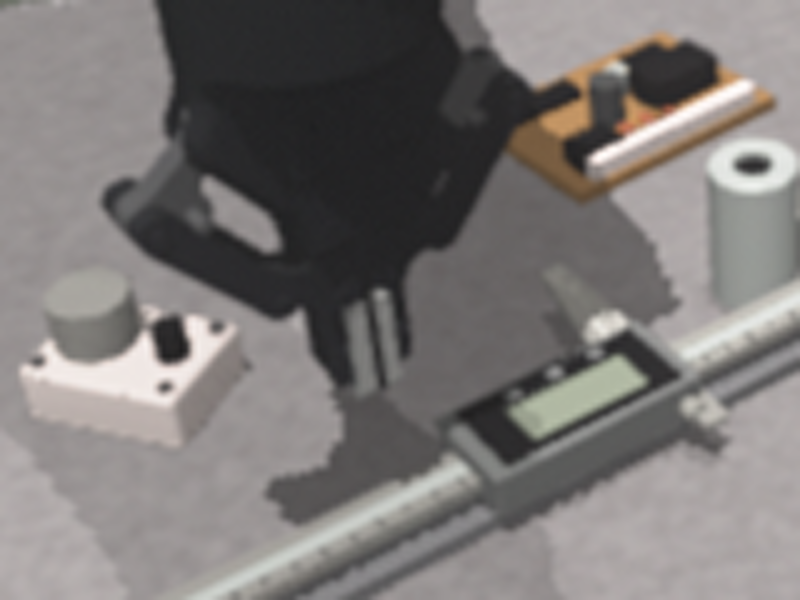

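View pics/s7.png

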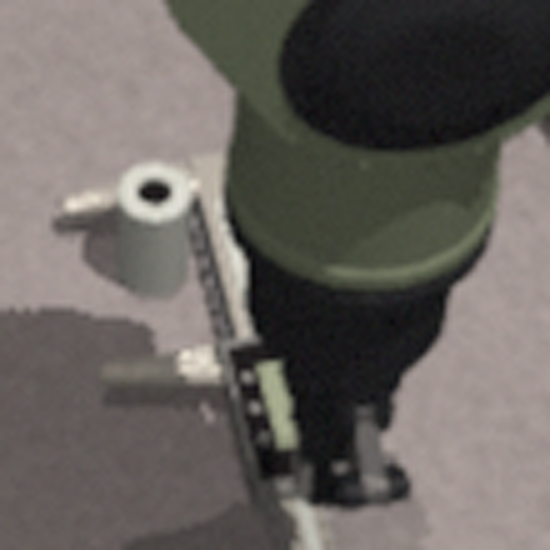

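>>> step_arm --plan '[[[0.03, 0, -0.6, 0], [0.03, 0, -1.8, 0], [0.03, 0, -3.2, 0], [0.03, 0, -4.3, 0], [0.03, 0, -4.8, 0], [0.03, 0, -4.9, 0], [0.03, 0, -4.9, 0], [0.03, 0, -4.9, 0]]]'

```text
clock: 11.03
position: [0.5433, -0.1736, 0.1993]
tool_rot: [3.14, -0.001, 1.423]
force: [0.1, -0.0, 0.7]
grip_width: -0.0001
```

```bash
python3 - <<'E'
from h import *
s=bot.observe(); print(s['clock'],s['position'],s['tool_rot'],s['force'],s['moment'],s['grip_width'])
f=bot.grab_frame('wrist'); h=bot.grab_frame('scene')
cv2.imwrite('pics/w8.png',cv2.resize(f['pixels'],None,fx=1.5,fy=1.5))
crop(h,80,180,130,100,6,'c11.png')
O=np.array([.573,.027]);a=-.149
p=s['position'][:2]-O; print('TCP in caliper',p[0]*np.cos(a)+p[1]*np.sin(a),-p[0]*np.sin(a)+p[1]*np.cos(a))
E
```

```text
11.0333 [ 0.54329943 -0.17355665  0.19931778] [ 3.14041255e+00 -5.38456284e-04  1.42330136e+00] [ 0.08391826 -0.04499659  0.71793839] [-0.03119676 -0.03163715 -0.00368418] -0.000113868783270909
TCP in caliper 0.0004010078430113674 -0.2027435144053905
```

View pics/w8.png

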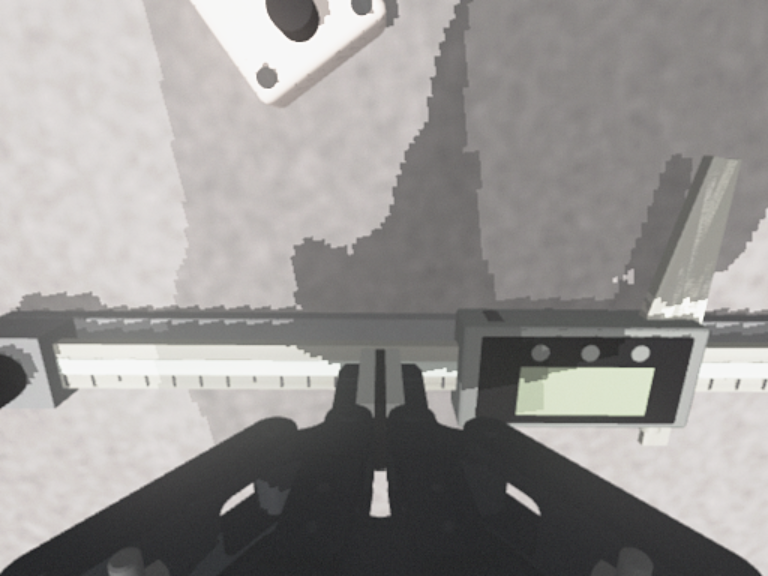

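View pics/c11.png

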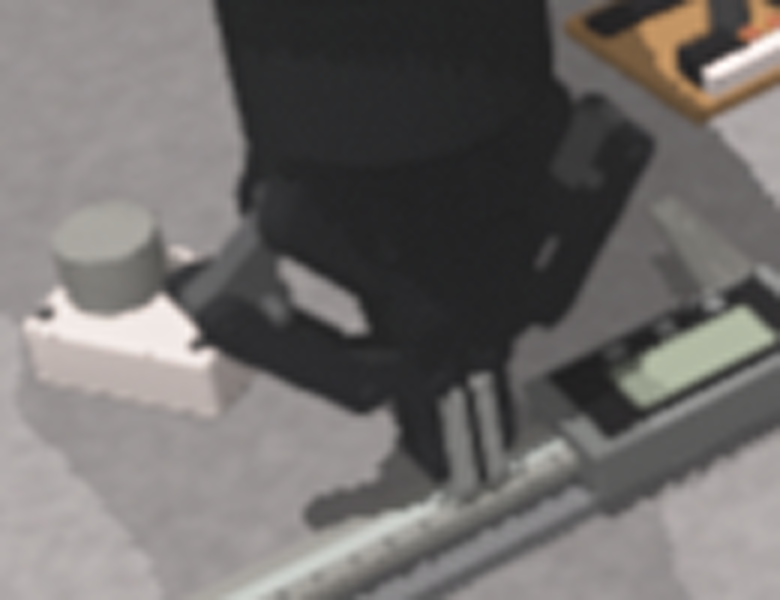

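>>> step_arm --plan '[[[0, 0, -0.1, 0], [0, 0, -0.2, 0], [0, 0, -0.25, 0], [0, 0, -0.25, 0], [0, 0, -0.25, 0]]]'

```text
clock: 11.55
position: [0.5433, -0.1736, 0.1971]
tool_rot: [3.14, -0.001, 1.423]
force: [0.1, 0.2, -0.1]
grip_width: -0.0002
```

>>> step_arm --plan '[[[0.03, 0.2, 0, 0], [0.06, 0.4, 0, 0], [0.09, 0.6, 0, 0], [0.12, 0.8, 0, 0], [0.12, 0.8, 0, 0], [0.12, 0.8, 0, 0]]]'

```text
clock: 12.05
position: [0.5446, -0.1654, 0.1971]
tool_rot: [3.14, -0.001, 1.424]
force: [-1.1, -0.2, -0.2]
grip_width: -0.0002
```

>>> step_arm --plan '[[[0.02, 0.15, 0, 0], [0.04, 0.3, 0, 0], [0.07, 0.45, 0, 0], [0.09, 0.6, 0, 0], [0.11, 0.75, 0, 0], [0.13, 0.9, 0, 0], [0.15, 1.0, 0, 0], [0.15, 1.0, 0, 0]]]'

```text
clock: 12.72
position: [0.5462, -0.1551, 0.1971]
tool_rot: [3.14, -0.001, 1.424]
force: [0.0, 0.4, -1.3]
grip_width: 0.0002
```

```bash
cat > look.py <<'E'
from h import *
import sys
s=bot.observe(); print(s['clock'],s['position'],s['tool_rot'],s['force'],s['moment'])
n=sys.argv[1]
f=bot.grab_frame('wrist'); h=bot.grab_frame('scene'); g=bot.grab_frame('side')
a=cv2.resize(f['pixels'],(400,300)); b=cv2.resize(h['pixels'][150:285,110:290],(400,300),interpolation=cv2.INTER_CUBIC)
c=cv2.resize(g['pixels'][185:275,215:335],(400,300),interpolation=cv2.INTER_CUBIC)
cv2.imwrite(f'pics/{n}.png',np.vstack([np.hstack([a,b]),np.hstack([c,c*0])]))
O=np.array([.573,.027]);t=-.149
p=s['position'][:2]-O; print('TCP in caliper mm',1000*(p[0]*np.cos(t)+p[1]*np.sin(t)),1000*(-p[0]*np.sin(t)+p[1]*np.cos(t)))
E
python3 look.py l1
```

```text
12.7167 [ 0.54615411 -0.15509164  0.19707246] [ 3.13994066e+00 -6.28122813e-04  1.42390216e+00] [ 0.01158502  0.36781281 -1.28416919] [ 0.00140568  0.01062051 -0.02752406]
TCP in caliper mm 0.48293428696234364 -184.05932157913898
```

View pics/l1.png

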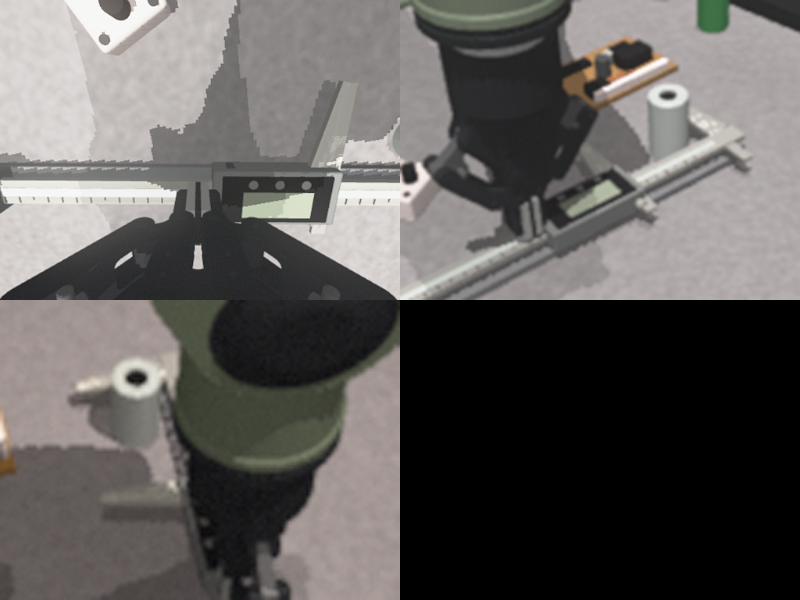

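>>> step_arm --plan '[[[0.02, 0.1, 0, 0], [0.03, 0.2, 0, 0], [0.04, 0.3, 0, 0], [0.06, 0.4, 0, 0], [0.07, 0.5, 0, 0], [0.08, 0.6, 0, 0], [0.1, 0.7, 0, 0], [0.11, 0.8, 0, 0], [0.13, 0.9, 0, 0], [0.14, 1.0, 0, 0]]]'

```text
clock: 13.7
position: [0.5475, -0.1454, 0.1971]
tool_rot: [3.14, -0.0, 1.423]
force: [0.0, -3.5, 1.4]
grip_width: -0.0
```

```bash
python3 look.py l2
```

```text
13.7 [ 0.54752173 -0.14540211  0.19710621] [ 3.13981062e+00 -4.19609265e-04  1.42345774e+00] [ 0.01645772 -3.54114331  1.37470325] [-0.9177565   0.02339792 -0.00300441]
TCP in caliper mm 0.39700121394447074 -174.27412525755068
```

View pics/l2.png

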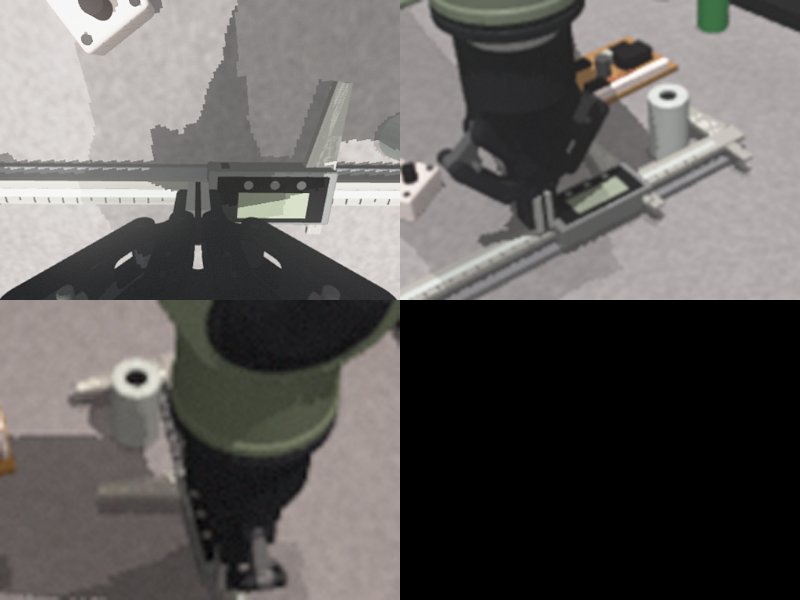

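Pushing contact made: Fy -3.5 N and a clear moment of -0.92 Nm. The moment's noise is low, so I'll use it as the signal. Continue closing.

>>> step_arm --plan '[[[0.02, 0.15, 0, 0], [0.05, 0.35, 0, 0], [0.09, 0.6, 0, 0], [0.13, 0.85, 0, 0], [0.16, 1.1, 0, 0], [0.2, 1.35, 0, 0], [0.24, 1.6, 0, 0], [0.28, 1.85, 0, 0], [0.31, 2.1, 0, 0], [0.35, 2.35, 0, 0], [0.38, 2.55, 0, 0], [0.4, 2.7, 0, 0]]]'

```text
clock: 14.85
position: [0.5516, -0.1179, 0.1971]
tool_rot: [3.14, -0.001, 1.424]
force: [0.3, -4.3, 1.4]
grip_width: -0.0001
```

```bash
python3 look.py l3
```

```text
14.85 [ 0.55158846 -0.11789553  0.19707617] [ 3.13989293e+00 -7.11624984e-04  1.42396847e+00] [ 0.32486228 -4.26869286  1.35957178] [-0.93240787 -0.07813546 -0.04568939]
TCP in caliper mm 0.3353365901390126 -146.46861826867828
```

View pics/l3.png

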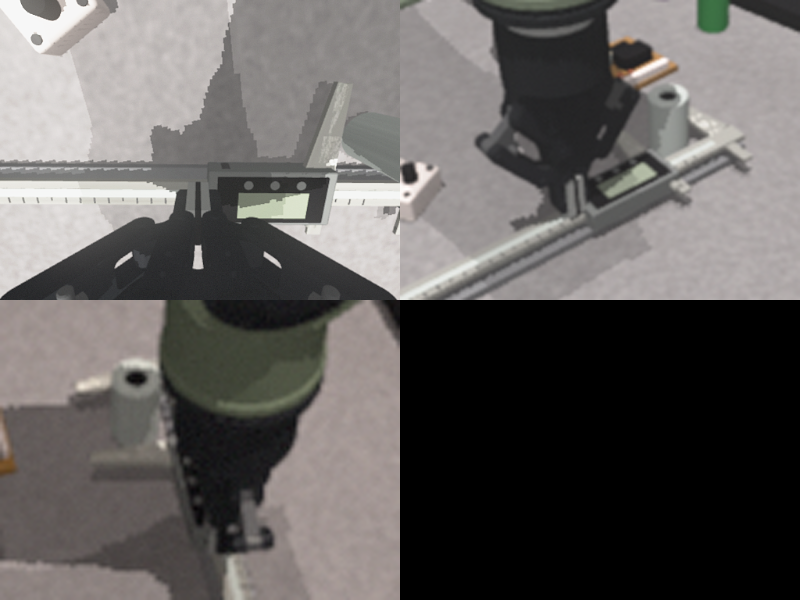

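>>> step_arm --plan '[[[0.01, 0.07, 0, 0], [0.02, 0.14, 0, 0], [0.03, 0.21, 0, 0], [0.04, 0.28, 0, 0], [0.05, 0.35, 0, 0], [0.06, 0.42, 0, 0], [0.07, 0.48, 0, 0], [0.08, 0.54, 0, 0], [0.09, 0.6, 0, 0], [0.1, 0.65, 0, 0], [0.1, 0.7, 0, 0], [0.11, 0.75, 0, 0]]]'

```text
clock: 16.0
position: [0.5527, -0.1103, 0.1971]
tool_rot: [3.14, -0.001, 1.424]
force: [0.7, -3.9, 1.1]
grip_width: -0.0
```

```bash
python3 look.py l4
```

```text
16.0 [ 0.55266034 -0.11034568  0.19705371] [ 3.13998447e+00 -9.69925265e-04  1.42414645e+00] [ 0.65460725 -3.8950375   1.090026  ] [-0.87203266 -0.06202495 -0.01283064]
TCP in caliper mm 0.27457319574119776 -138.8433028253834
```

View pics/l4.png

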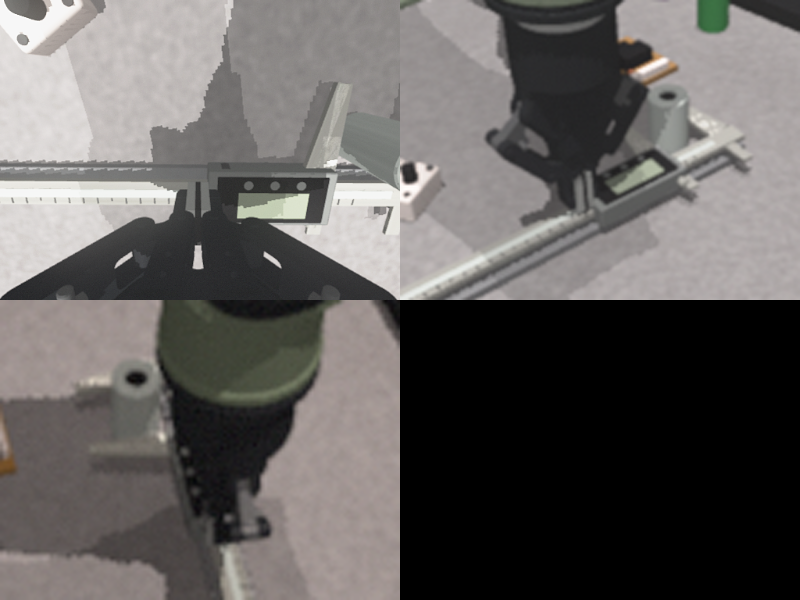

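>>> step_arm --plan '[[[0.005, 0.04, 0, 0], [0.01, 0.08, 0, 0], [0.02, 0.12, 0, 0], [0.02, 0.16, 0, 0], [0.03, 0.2, 0, 0], [0.04, 0.24, 0, 0], [0.04, 0.28, 0, 0], [0.05, 0.32, 0, 0], [0.05, 0.36, 0, 0], [0.06, 0.4, 0, 0]]]'

```text
clock: 16.98
position: [0.5533, -0.1063, 0.197]
tool_rot: [3.14, -0.001, 1.424]
force: [-0.3, -4.7, 1.0]
grip_width: -0.0001
```

```bash
python3 look.py l5
```

```text
16.9833 [ 0.55329727 -0.10625312  0.19703173] [ 3.13999736e+00 -1.06817957e-03  1.42426351e+00] [-0.3345586  -4.67065768  1.00993785] [-0.87205958 -0.1047775  -0.065915  ]
TCP in caliper mm 0.29690161757870914 -134.70153437074825
```

View pics/l5.png

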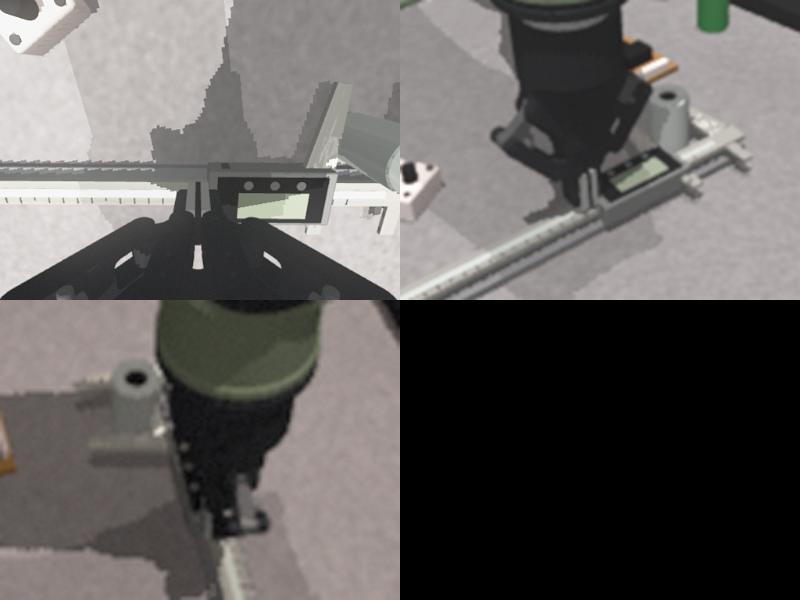

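>>> step_arm --plan '[[[0.005, 0.03, 0, 0], [0.01, 0.06, 0, 0], [0.01, 0.09, 0, 0], [0.02, 0.12, 0, 0], [0.02, 0.15, 0, 0], [0.03, 0.18, 0, 0], [0.03, 0.2, 0, 0]]]'

```text
clock: 17.72
position: [0.5536, -0.1043, 0.1971]
tool_rot: [3.14, -0.001, 1.424]
force: [0.6, -5.4, 1.7]
grip_width: 0.0001
```

```bash
cat > m.py <<'E'
from h import *
s=bot.observe(); p=s['position'][:2]-np.array([.573,.027]);t=-.149
print('clk %.2f F %s M %s cal %.2f %.2f'%(s['clock'],np.round(s['force'],1),np.round(s['moment'],3),1000*(p[0]*np.cos(t)+p[1]*np.sin(t)),1000*(-p[0]*np.sin(t)+p[1]*np.cos(t))))
E
python3 m.py
```

```text
clk 17.72 F [ 0.6 -5.4  1.7] M [-1.185 -0.131 -0.105] cal 0.35 -132.73
```

```bash
python3 - <<'E'
from h import *
f=bot.grab_frame('wrist'); g=bot.grab_frame('side'); h=bot.grab_frame('scene')
a=cv2.resize(f['pixels'][180:340,352:512],(400,400)); 
c=cv2.resize(g['pixels'][185:245,225:285],(400,400),interpolation=cv2.INTER_CUBIC)
b=cv2.resize(h['pixels'][170:240,200:300],None,fx=2.8,fy=2.8,interpolation=cv2.INTER_CUBIC)
cv2.imwrite('pics/l6.png',np.hstack([a,c])); crop(h,205,170,100,75,8,'l6b.png')
E
```

```text
(no output)
```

View pics/l6.png

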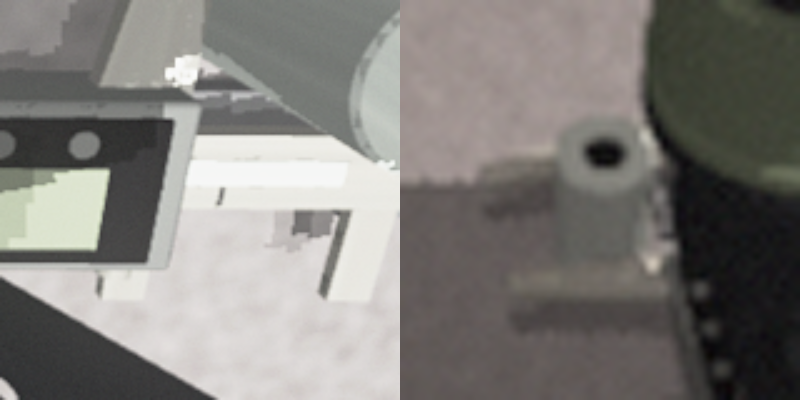

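View pics/l6b.png

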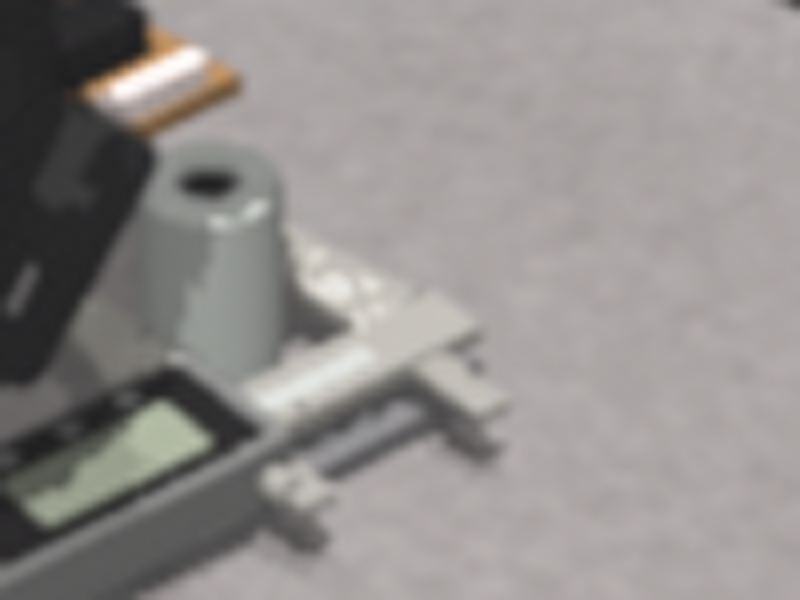

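The moving jaw has just reached the roller (moment -1.19 Nm), with about 7 mm left to the fixed jaw. Slide on slowly.

>>> step_arm --plan '[[[0.005, 0.03, 0, 0], [0.01, 0.07, 0, 0], [0.02, 0.11, 0, 0], [0.02, 0.15, 0, 0], [0.03, 0.19, 0, 0], [0.03, 0.23, 0, 0], [0.04, 0.27, 0, 0], [0.05, 0.31, 0, 0], [0.05, 0.35, 0, 0], [0.06, 0.38, 0, 0], [0.06, 0.4, 0, 0]]]'

```text
clock: 18.78
position: [0.5543, -0.1004, 0.1971]
tool_rot: [3.14, -0.001, 1.424]
force: [1.4, -6.0, 1.2]
grip_width: 0.0003
```

```bash
python3 m.py; python3 - <<'E'
from h import *
g=bot.grab_frame('side'); h=bot.grab_frame('scene')
c=cv2.resize(g['pixels'][185:245,225:285],(400,400),interpolation=cv2.INTER_CUBIC)
b=cv2.resize(h['pixels'][170:245,215:290],(400,400),interpolation=cv2.INTER_CUBIC)
cv2.imwrite('pics/l7.png',np.hstack([b,c]))
E
```

```text
clk 18.78 F [ 1.4 -6.   1.2] M [-1.171 -0.12  -0.073] cal 0.38 -128.81
```

View pics/l7.png

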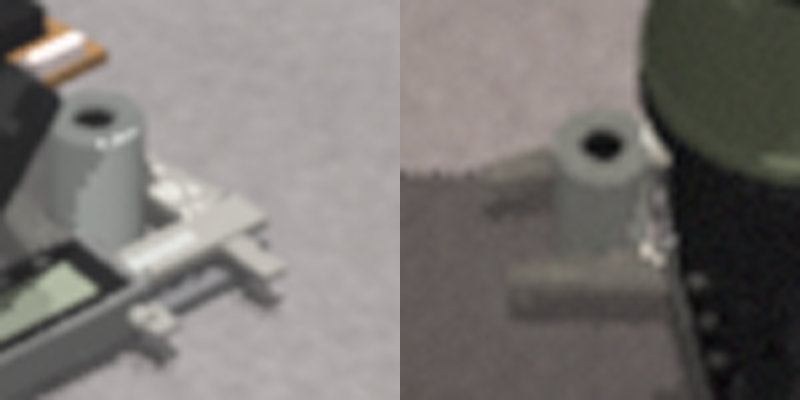

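>>> step_arm --plan '[[[0.003, 0.02, 0, 0], [0.01, 0.05, 0, 0], [0.01, 0.08, 0, 0], [0.015, 0.1, 0, 0], [0.02, 0.12, 0, 0], [0.02, 0.14, 0, 0], [0.02, 0.16, 0, 0], [0.03, 0.18, 0, 0]]]'

```text
clock: 19.55
position: [0.5545, -0.0988, 0.1971]
tool_rot: [3.14, -0.001, 1.424]
force: [-0.1, -5.4, 0.0]
grip_width: 0.0004
```

```bash
python3 m.py
```

```text
clk 19.55 F [-0.1 -5.4  0. ] M [-1.196 -0.156  0.017] cal 0.42 -127.12
```

>>> step_arm --plan '[[[0.005, 0.02, 0, 0], [0.005, 0.03, 0, 0], [0.01, 0.05, 0, 0], [0.01, 0.05, 0, 0]]]'

```text
clock: 19.88
position: [0.5546, -0.0984, 0.1971]
tool_rot: [3.14, -0.0, 1.424]
force: [-0.1, -4.8, 0.8]
grip_width: -0.0002
```

```bash
python3 m.py; python3 - <<'E'
from h import *
g=bot.grab_frame('side'); h=bot.grab_frame('scene')
c=cv2.resize(g['pixels'][185:245,225:285],(400,400),interpolation=cv2.INTER_CUBIC)
b=cv2.resize(h['pixels'][170:245,215:290],(400,400),interpolation=cv2.INTER_CUBIC)
cv2.imwrite('pics/l8.png',np.hstack([b,c]))
E
```

```text
clk 19.88 F [-0.1 -4.8  0.8] M [-1.115 -0.082 -0.018] cal 0.45 -126.78
```

View pics/l8.png

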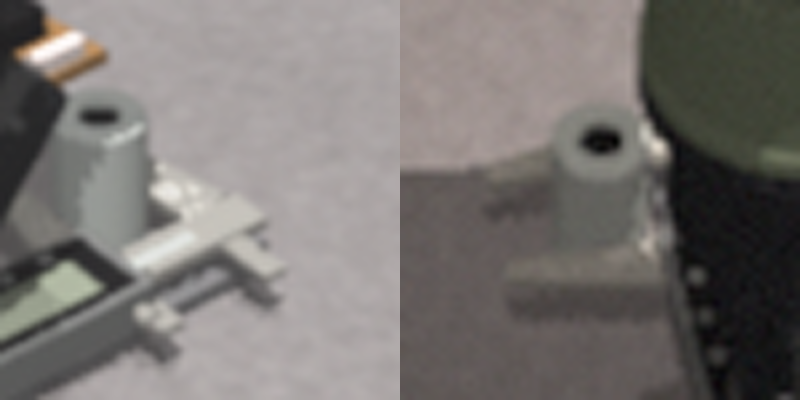

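>>> step_arm --plan '[[[0.005, 0.02, 0, 0], [0.005, 0.04, 0, 0], [0.01, 0.06, 0, 0], [0.01, 0.07, 0, 0]]]'

```text
clock: 20.32
position: [0.5547, -0.0981, 0.1971]
tool_rot: [3.139, -0.0, 1.423]
force: [0.1, -6.6, 1.7]
grip_width: -0.0
```

```bash
python3 m.py
```

```text
clk 20.32 F [ 0.1 -6.6  1.7] M [-1.494 -0.131  0.047] cal 0.47 -126.39
```

>>> step_arm --plan '[[[0, 0, 0, 0], [0, 0, 0, 0]]]'

```text
clock: 20.48
position: [0.5547, -0.0981, 0.1971]
tool_rot: [3.139, 0.0, 1.423]
force: [0.8, -4.8, 1.9]
grip_width: -0.0001
```

```bash
python3 m.py; python3 - <<'E'
from h import *
f=bot.grab_frame('wrist');g=bot.grab_frame('side'); h=bot.grab_frame('scene')
a=cv2.resize(f['pixels'][180:340,352:512],(400,400))
c=cv2.resize(g['pixels'][185:245,225:285],(400,400),interpolation=cv2.INTER_CUBIC)
cv2.imwrite('pics/l9.png',np.hstack([a,c]))
E
```

```text
clk 20.48 F [ 0.8 -4.8  1.9] M [-1.115 -0.137 -0.023] cal 0.49 -126.44
```

View pics/l9.png

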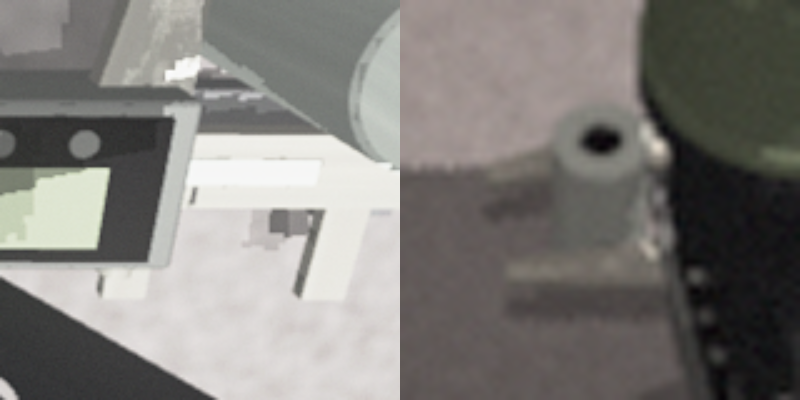

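```bash
python3 - <<'E'
from h import *
import pickle
f=bot.grab_frame('wrist'); gr=cv2.cvtColor(f['pixels'],cv2.COLOR_BGR2GRAY).astype(int)
for r in (288,292,296): print(gr[r,385:512].tolist())
crop(f,372,200,140,110,5.6,'l10.png')
E
```

```text
[209, 209, 208, 211, 208, 194, 179, 187, 204, 212, 219, 226, 230, 230, 228, 227, 225, 222, 206, 212, 226, 230, 228, 227, 229, 230, 226, 214, 207, 210, 209, 212, 215, 219, 220, 220, 220, 219, 217, 216, 216, 214, 214, 214, 216, 217, 218, 219, 221, 220, 218, 219, 217, 218, 220, 219, 218, 218, 216, 216, 215, 216, 218, 216, 216, 215, 215, 216, 213, 213, 213, 216, 216, 216, 218, 219, 220, 219, 218, 215, 216, 216, 216, 216, 219, 197, 139, 121, 120, 127, 194, 235, 236, 236, 233, 232, 232, 232, 231, 233, 233, 232, 233, 232, 232, 233, 234, 229, 221, 221, 218, 218, 215, 214, 216, 215, 216, 216, 216, 220, 219, 219, 219, 219, 218, 216, 214]
[216, 220, 218, 220, 222, 207, 150, 118, 171, 227, 234, 234, 233, 232, 230, 230, 230, 231, 230, 231, 231, 231, 232, 233, 233, 230, 219, 213, 212, 211, 213, 214, 217, 219, 218, 219, 217, 216, 216, 213, 214, 212, 211, 209, 212, 209, 214, 216, 213, 215, 215, 215, 214, 217, 216, 217, 215, 215, 214, 214, 216, 214, 216, 219, 221, 218, 217, 218, 218, 218, 215, 217, 218, 217, 217, 217, 217, 217, 214, 216, 215, 214, 216, 220, 206, 142, 97, 105, 124, 205, 238, 236, 235, 233, 232, 233, 231, 232, 232, 233, 233, 234, 233, 233, 233, 234, 229, 216, 214, 212, 213, 213, 213, 213, 215, 216, 216, 216, 217, 217, 217, 215, 217, 217, 217, 217, 217]
[223, 220, 219, 220, 220, 187, 121, 132, 211, 235, 234, 233, 232, 230, 230, 229, 230, 231, 231, 232, 231, 232, 232, 232, 232, 223, 214, 213, 211, 209, 210, 213, 213, 213, 214, 216, 217, 216, 216, 216, 215, 215, 215, 215, 216, 218, 216, 219, 218, 217, 218, 217, 215, 215, 215, 214, 213, 211, 213, 216, 216, 218, 219, 222, 222, 219, 220, 218, 218, 217, 216, 216, 219, 219, 218, 219, 219, 218, 216, 217, 216, 215, 217, 200, 148, 110, 101, 120, 201, 238, 236, 235, 233, 231, 230, 231, 232, 232, 233, 233, 232, 232, 233, 233, 233, 226, 214, 212, 212, 211, 214, 215, 216, 218, 220, 222, 221, 221, 219, 218, 219, 218, 219, 219, 221, 220, 221]
```

View pics/l10.png

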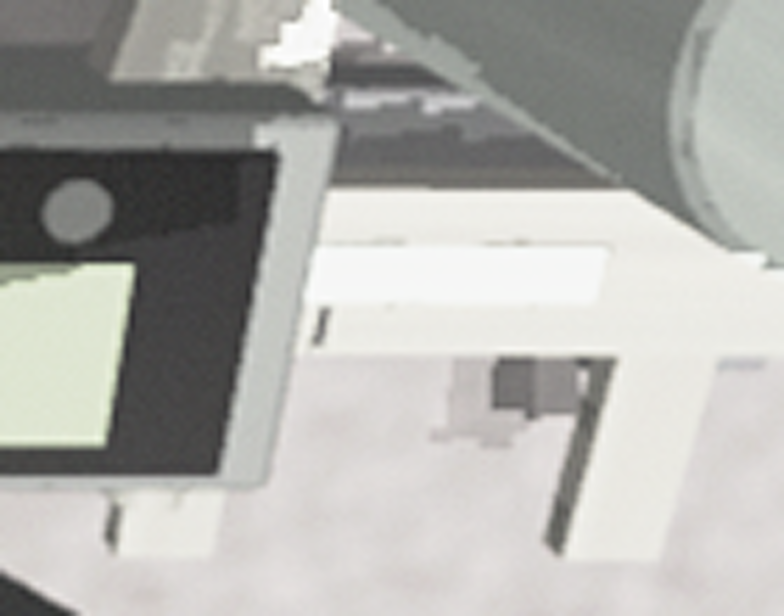

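```bash
python3 - <<'E'
from h import *
import pickle
f0=pickle.load(open('f5.pkl','rb'))[0]
gr=cv2.cvtColor(f0['pixels'],cv2.COLOR_BGR2GRAY).astype(int)
print(gr[240,172:200].tolist(), gr[240,270:300].tolist())
f=bot.grab_frame('wrist')
t=-.149;u=np.array([-np.sin(t),np.cos(t)])
for l,r in [((393.3,292),(473.7,292)),((392.6,296),(472.8,296)),((410.8,296),(490.7,296))]:
    a=plane(f,*l,.021);b=plane(f,*r,.021);print(1000*(b-a)[:2]@u)
for l,r in [((278.8,150),(183.3,150))]:
    a=plane(f0,*l,.021);b=plane(f0,*r,.021);print('open0',1000*(a-b)[:2]@u)
E
```

```text
[171, 173, 175, 173, 176, 169, 167, 176, 198, 203, 190, 191, 189, 198, 208, 208, 210, 178, 135, 169, 165, 166, 168, 171, 171, 173, 173, 172] [180, 179, 177, 176, 178, 172, 162, 171, 201, 199, 196, 196, 197, 196, 198, 197, 196, 184, 172, 170, 168, 167, 171, 174, 176, 172, 172, 170, 166, 167]
45.84797308404212
45.95766109186095
45.77968487077204
open0 88.94105784708952
```

```bash
python3 - <<'E'
from h import *
import pickle
f0,g0,h0=pickle.load(open('f5.pkl','rb'))
t=-.149;u=np.array([-np.sin(t),np.cos(t)])
for l,r in [((179.7,240),(277.6,240)),((189.2,240),(287.2,240))]:
    a=plane(f0,*l,.021);b=plane(f0,*r,.021);print('inside0',1000*(b-a)[:2]@u)
for l,r in [((183.3,150),(278.8,150)),((183.8,170),(278.8,170))]:
    a=plane(f0,*l,.021);b=plane(f0,*r,.021);print('open0',1000*(b-a)[:2]@u)
f=bot.grab_frame('side');crop(f,235,190,50,50,12,'l11.png')
f=bot.grab_frame('scene');crop(f,225,170,60,60,10,'l12.png')
E
```

```text
inside0 100.57340063165991
inside0 100.67906138833501
open0 88.94105784708952
open0 90.35161384644141
```

View pics/l11.png

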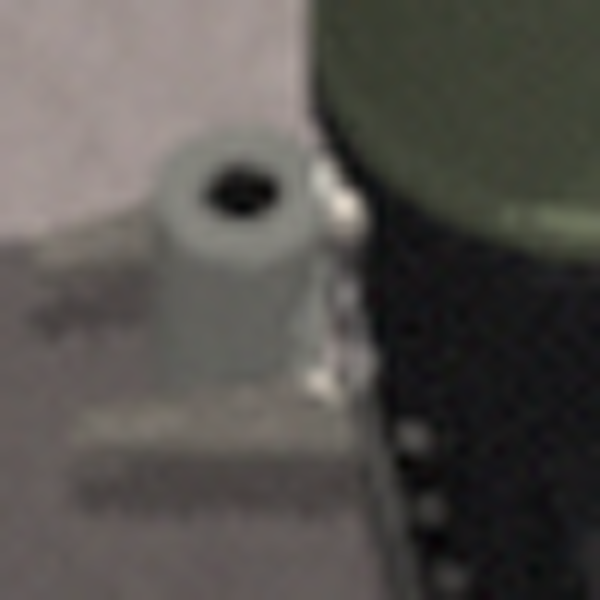

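View pics/l12.png

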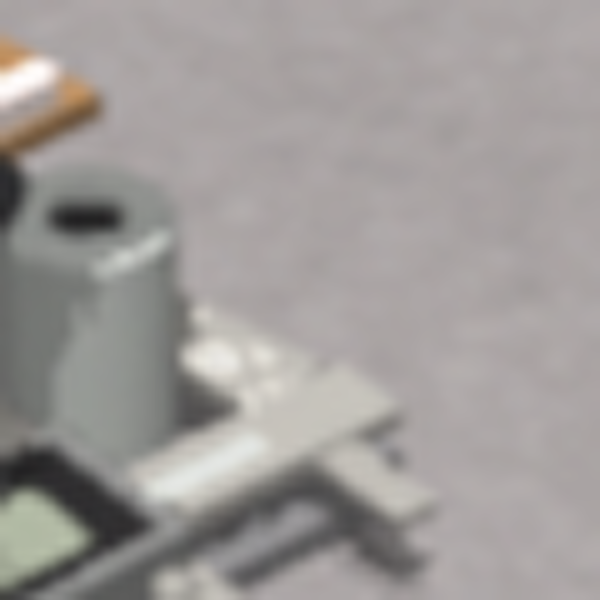

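The opening works out at 34.9 ± 0.7 mm against a roller of about 34.2 mm, so it is at or just at contact. Nudge again in tiny steps.

>>> step_arm --plan '[[[0.003, 0.02, 0, 0], [0.005, 0.03, 0, 0], [0.006, 0.04, 0, 0], [0.008, 0.05, 0, 0], [0.008, 0.05, 0, 0]]]'

```text
clock: 21.25
position: [0.5548, -0.0979, 0.1971]
tool_rot: [3.139, 0.0, 1.423]
force: [1.0, -6.4, 1.2]
grip_width: -0.0001
```

```bash
python3 m.py
```

```text
clk 21.25 F [ 1.  -6.4  1.2] M [-1.523 -0.121 -0.002] cal 0.52 -126.25
```

Advance stalled (0.19 of 0.5 mm) and the moment rose to -1.52 Nm against -1.17 while sliding. That puts roughly 3 N on the moving jaw and 1.7 N on the fixed one: light contact. Back away and lift.

>>> step_arm --plan '[[[-0.01, -0.05, 0, 0], [-0.03, -0.2, 0, 0], [-0.08, -0.5, 0, 0], [-0.12, -0.8, 0, 0], [-0.18, -1.2, 0, 0], [-0.22, -1.5, 0, 0], [-0.22, -1.5, 1, 0], [-0.22, -1.5, 3, 0], [-0.22, -1.5, 6, 0], [-0.22, -1.5, 9, 0], [-0.22, -1.5, 11, 0], [-0.22, -1.5, 12, 0]]]'

```text
clock: 22.25
position: [0.5529, -0.113, 0.3206]
tool_rot: [3.136, 0.0, 1.423]
force: [-1.1, 0.6, 0.3]
grip_width: 0.0002
```

>>> step_arm --plan '[[[0, 0, 1, 0], [-1, 1, 1.5, 0], [-2, 3, 2, 0], [-3, 6, 2, 0], [-4, 8, 2, 0], [-4, 9, 2, 0], [-4, 9, 2, 0], [-4, 9, 2, 0]]]' --jaw 0

```text
clock: 22.92
position: [0.5132, -0.0231, 0.3406]
tool_rot: [3.136, 0.0, 1.424]
force: [-0.4, -0.2, 0.4]
grip_width: 0.0853
```

```bash
python3 m.py; python3 - <<'E'
from h import *
import pickle
f=bot.grab_frame('wrist');g=bot.grab_frame('side'); h=bot.grab_frame('scene')
pickle.dump((f,g,h),open('f9.pkl','wb'))
crop(f,100,80,260,190,3,'e1.png');crop(g,220,180,80,80,7,'e2.png')
cv2.imwrite('pics/e3.png',h['pixels'])
E
```

```text
clk 22.92 F [-0.4 -0.2  0.4] M [ 0.009 -0.015 -0.037] cal -51.72 -58.44
```

View pics/e1.png

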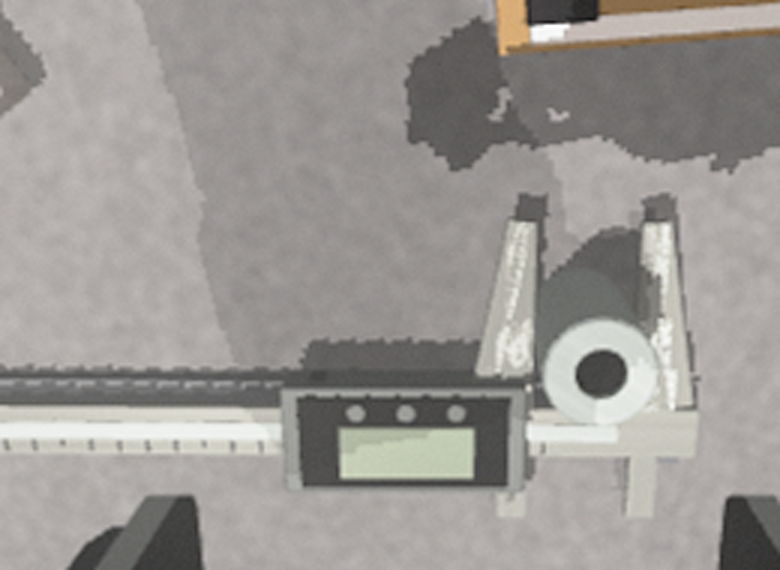

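View pics/e2.png

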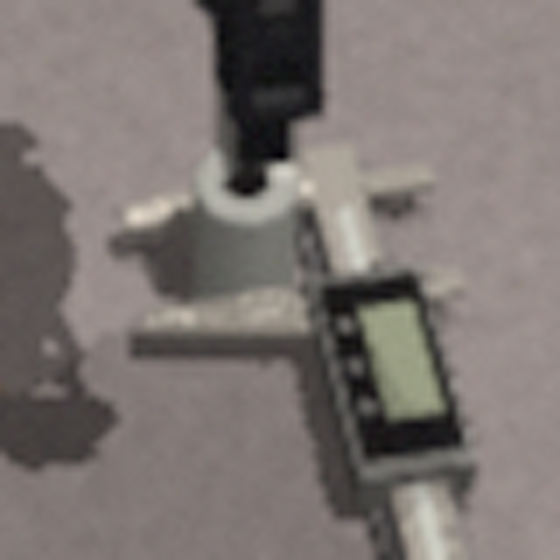

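View pics/e3.png

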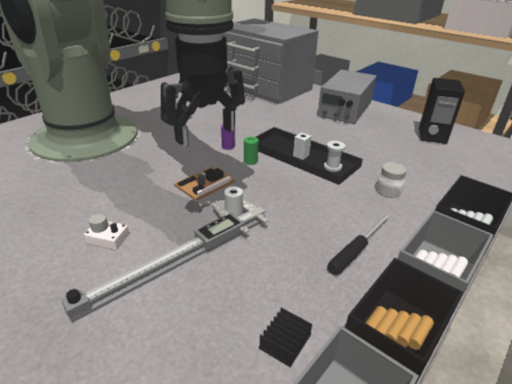

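```bash
python3 - <<'E'
from h import *
import pickle
f,g,h=pickle.load(open('f9.pkl','rb'))
gr=cv2.cvtColor(f['pixels'],cv2.COLOR_BGR2GRAY).astype(int)
for r in (156,162,168): print(r,gr[r,266:286].tolist(),gr[r,306:330].tolist())
for r in (246,249): print(r,gr[r,260:280].tolist(),gr[r,302:322].tolist())
crop(f,255,145,90,115,5,'e4.png')
t=-.149;u=np.array([-np.sin(t),np.cos(t)])
P=lambda c,r,z=.021: plane(f,c,r,z)
print('mm/px',1000*(P(310,160)-P(280,160))[:2]@u/30,1000*(P(310,248)-P(280,248))[:2]@u/30)
E
```

```text
156 [146, 143, 139, 172, 187, 186, 215, 215, 207, 210, 193, 181, 153, 102, 92, 124, 156, 154, 157, 156] [113, 112, 128, 134, 117, 116, 124, 126, 159, 211, 222, 224, 214, 197, 216, 237, 237, 200, 146, 110, 147, 181, 176, 175]
162 [139, 144, 176, 200, 226, 210, 186, 208, 207, 188, 180, 177, 149, 93, 92, 94, 126, 157, 156, 158] [95, 95, 93, 95, 95, 91, 91, 118, 171, 200, 208, 212, 212, 223, 223, 226, 225, 211, 174, 125, 143, 176, 175, 176]
168 [153, 181, 188, 202, 195, 179, 181, 212, 217, 178, 177, 182, 151, 95, 93, 123, 150, 148, 150, 139] [96, 91, 97, 96, 98, 96, 90, 110, 135, 154, 173, 181, 212, 227, 238, 238, 219, 197, 197, 167, 104, 143, 175, 175]
246 [169, 169, 168, 160, 162, 177, 194, 199, 183, 164, 165, 180, 199, 196, 192, 180, 171, 174, 178, 180] [178, 179, 174, 171, 173, 155, 149, 186, 198, 192, 193, 193, 194, 195, 195, 189, 173, 168, 169, 172]
249 [168, 166, 166, 167, 164, 180, 198, 198, 199, 197, 194, 197, 197, 199, 193, 180, 173, 177, 175, 177] [176, 174, 171, 173, 175, 152, 157, 201, 197, 193, 191, 193, 194, 196, 194, 186, 171, 170, 170, 164]
mm/px 0.9812066334329551 1.0822785997570068
```

View pics/e4.png

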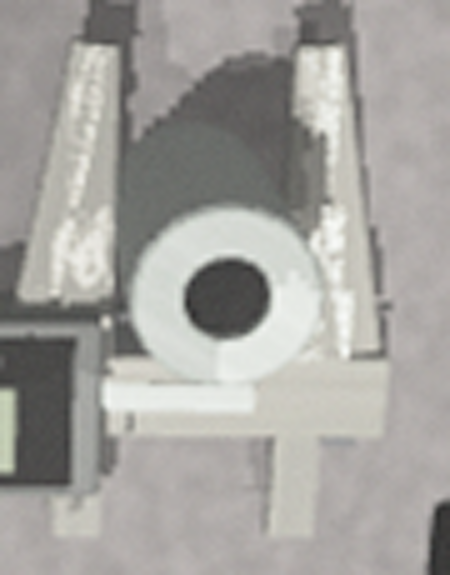

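```bash
python3 -c "
from workcell import bot
print(bot.job_done())"
```

```text
the job is handed in; nothing more can be done
None
```

I moved the plain roller from the tray's left place to stand between the caliper jaws, about 36 mm out from the beam's centreline. I then pushed the slider's rear face, above the beam, with closed fingers until it stalled. I backed off, lifted clear with the fingers open, and handed the job in at about 23 s.

**Contact:** the pushing moment rose from -0.87 Nm (slider alone) to about -1.17 Nm (slider pushing the roller) and -1.52 Nm at the stall. I estimate about 3 N on the moving jaw and 1.7 N on the fixed jaw, a tilt of about 0.016 rad.

**Final pictures:** the opening measures about 34.4 mm, against a grip width of about 34.2 mm on the roller. The roller is upright, no tilt can be seen, and nothing else in view looks moved.

**What disagreed or stayed uncertain:**
- An earlier image estimate of the opening was 34.9 ± 0.7 mm.
- A hold after the first contact dropped back to -1.12 Nm, so I repeated the nudge, and contact showed again.
- In the final pictures the contact with the fixed jaw is hidden behind the roller, so that contact rests on the force readings and the opening measurement.

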